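Hang the ring gauge up inside the dust cupboard

ROBOT

A 6-joint arm with a two-finger parallel gripper is mounted at the origin on the work surface. World frame = base frame: x ahead of the robot, y to its left, z up, the work surface at z = 0. Lengths are in m, angles in rad, forces in N, time in s.
With the tool pointing down it reaches from about 0.3 to 0.775 m from the base axis. Payload 14.6 kg.
Tool frame: the origin (TCP) lies between the finger pads; the fingertips stand 8 mm ahead of it and the grasp point (between the pads) lies 11 mm behind it; z points along the fingers, y is the direction in which the jaws open and shut (so a half turn about z gives the same grasp; the last joint's range is limited). The gripper opens to 94 mm and grips with 3 to 60 N. Pads are 16 mm wide; open, the fingers measure 119 mm over their backs; the gripper's body (75 mm by 177 mm) begins 78 mm behind the grasp point.
Start: joints at [-1.279, 0.3, 1.521, -0, 1.321, -0.067], TCP at [0.193, -0.515, 0.213] pointing down, gripper open.
Joint ranges: [-3.03, 3.03], [-0.79, 2.21], [0.23, 2.52], [-1.04, 4.18], [0, 3.07], [-2.55, 2.55]. Speed limits (rad/s): [2.22, 2.22, 2.57, 3.14, 3.14, 3.14].

INTERFACE

Orientations are given as [roll, pitch, yaw] about the fixed x, y, z axes, in that order (R = Rz(yaw) Ry(pitch) Rx(roll)).
In Python, from station import ctrl, viewer, workorder gives the robot as it stands.
- The arm moves only by the tool play_rows, never from a script. Its argument "commands" is a list of rows, each an object of numbers: "dx", "dy", "dz": the shift along the tool's x, y, z in m; "ax", "ay", "az": the turn, a rotation vector about the tool's x, y, z in degrees. In form: [{"dx": .., "dy": .., "dz": .., "ax": .., "ay": .., "az": ..}, ...]. A call has exactly 5 rows; each row shifts and turns the pose as measured when the row begins, along the tool's axes as they then stand; what a row does not reach is not made up. A row lasts 1/12 s, in which the tool goes at most 41.7 mm and 7.16 degrees, less where a joint would pass 70% of its speed; a pose out of reach is approached as far as the arm can. A call with a gripper value outside its range is refused whole. "claw" is the opening, from 0 (shut) to 1 (fully open), set as the call begins (left out, the last holds). The fingers move at their own pace and stop on an object; "squeeze" is the grip in N (left out, the last holds). Time passes only in rows, so rows that do not move let the fingers close, or fill a call up. It gives the time, the measured TCP pose, the force and the opening at its end, in the units of the state.
- ctrl.get_obs(): the state, without advancing time (a new reading comes with each control period).
- viewer.camera(name): name is "side" or "top" or "wrist"; returns the picture (400x640x3 uint8, red, green, blue); there is no depth.
- viewer.camera_model(name): a dict with "K" (3x3 intrinsics, pixels), "pose" (4x4, takes a point from camera to world coordinates); the wrist camera has in their place "T_tool_cam" (4x4, takes a point from camera to tool coordinates, whose origin is the TCP and whose axes are the flange's). Camera axes: x right, y down, z forward; pixel columns grow to the right and rows downward; lengths in m; the calibration is good to about 2 mm. The wrist camera is an equidistant fisheye: a pixel r from the principal point sees the ray r / f radians off the axis. A picture is of the moment at which its call begins: read the wrist's pose just before it. camera_model takes no time and is no camera call.
- workorder.hand_in(): hands the job in, once; it reports no verdict.
The state is a dict: "time_s": time; "qpos": joint angles; "joint_vel": joint speeds; "tau": joint torques, N m; "ee_pos": TCP position; "eef_rot": TCP orientation; "force": force on the tool from outside, world axes, zero at the start; "moment": the same for the moment, N m; "grip_width": finger opening in m.
Only numpy, scipy, OpenCV 4.12 (cv2) and the standard library are available. Lean on these libraries where they do the work, as an engineer would, in place of code of your own. Each camera call takes 0.05 s, during which the arm holds its last target. There are 200 camera calls.

TASK

Take the ring gauge lying on the bench and hang it by its ring on the empty middle hook deep inside the low dust cupboard, tipping it to get in under the lip and roof. Feel for the hook and let the ring down until it bears gently on it while you still hold the gauge, without knocking or leaning on the cupboard or its hook; then lower the handle and let go so that the gauge hangs there freely; leave everything else where it is.

Things in the scene. Friction and masses are not known exactly. Their poses are not given: they have to be found in the camera images.
- gauge: Loose ring gauge lying flat on the bench, 0.11 to 0.19 kg: flat-sided wooden handle 24 wide, 28 high, from 60 mm behind to 50 mm ahead of the origin, then a steel stem 10 wide, 4 thick, and a steel ring. Origin mid-handle on its axis, 14 mm above the bench at first. x: along the handle to the ring; z: square to the ring's plane, up at first. Balances 20 to 35 mm ahead of the origin.
- gauge_ring (a point): Centre of the gauge's ring, 150 mm from the gauge's origin along its x, on the handle's axis. Ring of 6 mm round wire, inner diameter 24, outer 36. Axes as the gauge's. Hung up and let go, the gauge swings on its ring for a while; that is no harm.
- cabinet: Fixed low cupboard on the bench, open to the robot (-x of its frame), clear roof, open back. Origin on the bench. Outer y -170 to 170 (walls 12), x -70 (front) to 95 (back), floor top at 6, roof underside at 324 mm. Fixed inside, at y -125 and 125, x 36 to 80: two other gauges on their hooks, one with a larger, one with a smaller ring. The middle hook is the empty one.
- valance_edge (a point): Middle of the lower front edge of the cupboard's lip: a clear strip 14 mm thick with a thin steel band, hanging across the whole front from the roof down to this edge, 270 mm above the bench. Axes as the cabinet's (x goes in).
- carriage_mid (a point): Point on the front face of the middle hook's upright dark steel plate (26 wide, 229 to 313 above the bench) at the back of the cupboard; 75 mm in +x of the cabinet's origin, 262 above the bench, up to 30 mm off the cupboard's middle in y. Axes as the cabinet's. The hook stands out from it towards -x at the same y.
- hook_mid (a point): Where the top of the hook's shank would be at its lowest, just behind its turned-up end, 45 mm out from the plate, were it at mid height. The hook, 6 mm round steel, has a shank falling 10 mm from plate to end; the upturned end, centred 48 mm out, rises 10 mm above the shank's lowest top. Its true height is unmeasured: anywhere from 20 mm below to 20 mm above this point, to be seen or felt.
- eggcup: Bystander: turned wooden egg-cup, 48 wide, 62 high (mm). Origin: centre of its underside.
- doll: Bystander: turned wooden doll blank, 54 wide, 90 high (mm). Origin: centre of its underside.
- sander: Bystander: cork sanding block 100 x 60 x 35 (mm). Origin: centre of its underside.
- glue: Bystander: white glue bottle, 56 wide, 130 high (mm). Origin: centre of its underside.
- chisel: Bystander: tool with a dark wooden handle lying on the bench, 240 long (mm). Origin: mid-length, underside.
- blank: Bystander: square wooden blank 140 x 45 x 45 lying on the bench (mm). Origin: centre of its underside.
- tin: Bystander: steel tin, 76 wide, 75 high (mm). Origin: centre of its underside.
Not all that is in view belongs to the job. What is shaped like the gauge but green is not meant.

How it is judged:
By the outcome, as a careful person would: the job done as asked, in the order asked, and still so for the second after the job is handed in, with the robot touching nothing.
It also fails if it takes over 61 s, if anything falls off the work surface, if the arm or the gripper's body presses on something with over 40 N, if the wrist force passes 120 N, or if a joint passes its speed limit or range.

## Working session

There is one attempt and no reset: what is moved stays moved. The work goes in short steps, Python scripts to look and compute and a tool call to move; the robot and the scene stay as the last step left them, time stands still between calls to the robot, and variables do not carry over. Pictures are saved under pics/ and viewed, about 8 in all and at most 12, crops included, and the job is handed in when it is done.

Besides the shell and the picture viewer there is one more tool, called after ">>>" as name(argument=value, ...) on one line, values as JSON. play_rows: Moves the arm, as the interface text tells. Its arguments: {"type":"object","properties":{"commands":{"type":"array","items":{"type":"object","properties":{"dx":{"type":"number"},"dy":{"type":"number"},"dz":{"type":"number"},"ax":{"type":"number"},"ay":{"type":"number"},"az":{"type":"number"}}}},"claw":{"type":"number"},"squeeze":{"type":"number"}},"required":["commands"]}

```bash
mkdir -p pics; ls; cat > h.py <<'E'
import numpy as np,cv2,json
from scipy.spatial.transform import Rotation as R
from station import ctrl,viewer,workorder
def save(n,f):
    im=viewer.camera(n); cv2.imwrite('pics/'+f,im[:,:,::-1]); return im
def proj(n,p):
    m=viewer.camera_model(n); T=np.array(m['pose']); K=np.array(m['K'])
    q=T[:3,:3].T@(np.array(p)-T[:3,3]); q=K@q; return q[:2]/q[2]
def ray(n,u,v):
    m=viewer.camera_model(n); T=np.array(m['pose']); K=np.array(m['K'])
    return T[:3,3],T[:3,:3]@np.linalg.solve(K,[u,v,1])
def onz(n,u,v,z):
    o,d=ray(n,u,v); return o+d*(z-o[2])/d[2]
def tri(uv1,n1,uv2,n2):
    o1,d1=ray(n1,*uv1);o2,d2=ray(n2,*uv2)
    A=np.c_[d1,-d2]; s=np.linalg.lstsq(A,o2-o1,rcond=None)[0]
    a=o1+d1*s[0];b=o2+d2*s[1]; return (a+b)/2,np.linalg.norm(a-b)
E
python3 - <<'E'
from h import *
for n in('top','side'):
    save(n,n+'0.png'); m=viewer.camera_model(n); print(n,np.round(m['K'],1).tolist(),np.round(m['pose'],3).tolist())
print({k:np.round(v,4).tolist() for k,v in ctrl.get_obs().items()})
m=viewer.camera_model('wrist');print(m)
E
```

```text
pics
top [[493.0, 0.0, 318.7], [0.0, 493.0, 198.8], [0.0, 0.0, 1.0]] [[0.014, -0.994, 0.105, 0.349], [-1.0, -0.014, 0.009, 0.133], [-0.008, -0.105, -0.994, 1.953], [0.0, 0.0, 0.0, 1.0]]
side [[438.4, 0.0, 319.0], [0.0, 438.4, 195.0], [0.0, 0.0, 1.0]] [[-0.725, -0.436, 0.533, -0.317], [-0.688, 0.456, -0.564, 1.042], [0.003, -0.776, -0.631, 1.192], [0.0, 0.0, 0.0, 1.0]]
{'time_s': 0.1, 'qpos': [-1.2786, 0.3004, 1.5215, 0.0, 1.3207, -0.0666], 'joint_vel': [-0.0, 0.0002, -0.0023, 0.001, -0.0004, 0.001], 'tau': [0.0009, -53.265, -35.3281, 0.0709, 0.0235, -0.0], 'ee_pos': [0.1931, -0.5148, 0.2129], 'eef_rot': [-3.1406, -0.0001, 0.3588], 'force': [-0.1347, -0.1756, 0.0352], 'moment': [0.0783, 0.013, -0.0035], 'grip_width': 0.0939}
{'K': array([[309.70691629,   0.        , 321.62413556],
       [  0.        , 309.70691629, 194.69947259],
       [  0.        ,   0.        ,   1.        ]]), 'T_tool_cam': array([[ 9.71373528e-05, -9.73335523e-01, -2.29386027e-01,
         6.63432540e-02],
       [ 9.99999690e-01,  2.73925325e-04, -7.38858985e-04,
         1.44603817e-03],
       [ 7.81992339e-04, -2.29385884e-01,  9.73335248e-01,
        -1.72346106e-01],
       [ 0.00000000e+00,  0.00000000e+00,  0.00000000e+00,
         1.00000000e+00]])}
```

View pics/top0.png

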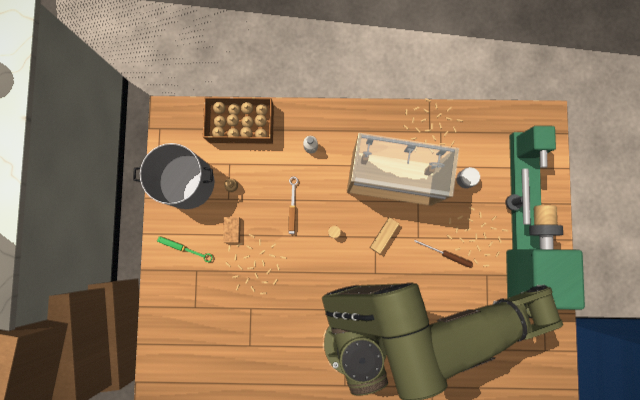

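View pics/side0.png

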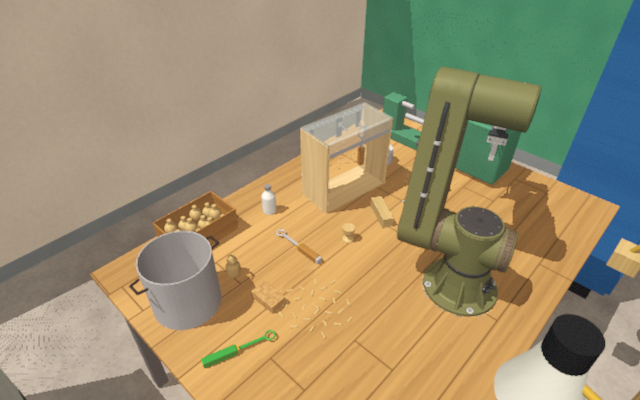

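Candidates in the top picture are a brown-handled gauge with a steel ring at (294,181) to (292,234), a green look-alike at (158,240) to (210,258), which is not meant, and a chisel at (417,241) to (472,265), which has no ring. I choose the brown one. The cupboard's roof spans (359,134) to (457,150), and the doll is at (231,185), the egg-cup at (335,232) and the blank at (385,236). Next is a close crop of the gauge and the cupboard.

```bash
python3 - <<'E'
from h import *
t=cv2.imread('pics/top0.png');s=cv2.imread('pics/side0.png')
z=lambda im,x,y,w,h,k:cv2.resize(im[y:y+h,x:x+w],None,fx=k,fy=k,interpolation=cv2.INTER_CUBIC)
a=z(t,340,120,130,90,5) #650x450
b=z(t,265,170,60,72,2)
c=np.zeros((600,800,3),np.uint8)
c[:300,:400]=z(t,340,125,133,100,3)[:300,:399].repeat(1,0) if 0 else cv2.resize(a[:, :600],(400,300))
c[:300,400:]=z(s,295,95,100,75,4)
c[300:,:400]=z(t,263,169,80,60,5)
c[300:,400:]=z(s,260,215,80,60,5)
cv2.imwrite('pics/crop1.png',c)
for u,v in((294,181),(292,207),(292,234)):print(onz('top',u,v,.014))
E
```

```text
[0.62412594 0.24975844 0.014     ]
[0.52035914 0.25561551 0.014     ]
[0.41392804 0.25346905 0.014     ]
```

View pics/crop1.png

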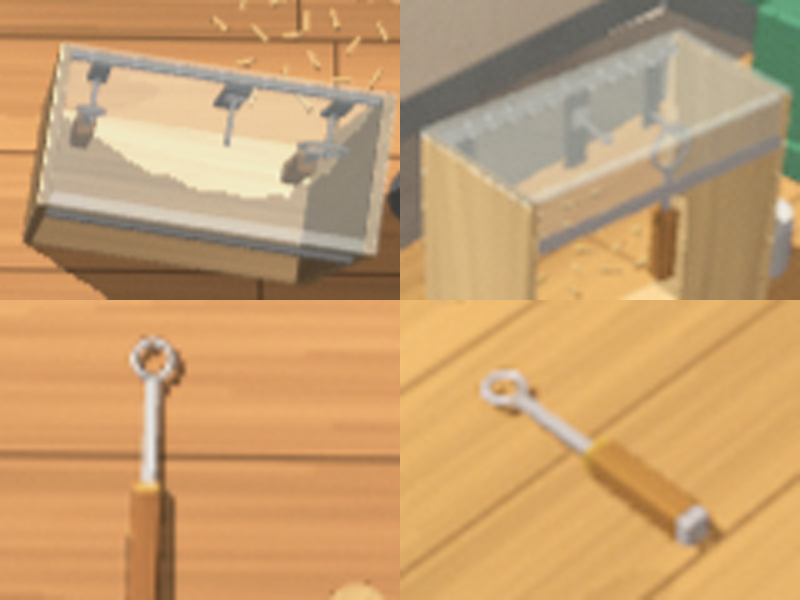

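```bash
python3 - <<'E'
from h import *
from scipy.optimize import least_squares
L=[('top',358.6,133.5,.095,.17),('top',457.6,148.5,.095,-.17),('top',452.5,196.5,-.07,-.17),('top',353.5,182.4,-.07,.17),
('side',300.5,128.25,.095,.17),('side',365.75,103,.095,-.17),('side',392,118,-.07,-.17),('side',328.75,146.25,-.07,.17)]
def pt(p,x,y,z):
    c,s=np.cos(p[2]),np.sin(p[2]);return [p[0]+c*x-s*y,p[1]+s*x+c*y,z]
def f(p): return np.concatenate([proj(n,pt(p,x,y,p[3]))-[u,v] for n,u,v,x,y in L])
r=least_squares(f,[.67,-.04,-.17,.336]);p=r.x;print(p,np.round(f(p).reshape(-1,2),1).tolist())
# hook: plate top y, tip
def local(q): 
    c,s=np.cos(p[2]),np.sin(p[2]);d=q[:2]-p[:2];return c*d[0]+s*d[1],-s*d[0]+c*d[1],q[2]
print('plate top',local(onz('top',410.5,147.6,.313)))
q,e=tri((408.4,162.9),'top',(347,130.5),'side');print('tip',q,local(q),e)
for dz in(-.02,0,.02):
  for y in(0,):
    P=pt(p,.027,local(q)[1],.262+dz);print(dz,P,proj('top',P),proj('side',P))
for n,u,v,h in(('top',403,200,0),('top',310,144,.065),('top',335,232,.03),('top',385,236,.02),('top',231,185,.045)):print(onz(n,u,v,h))
E
```

```text
[ 0.62836661 -0.13825685 -0.13118346  0.32305033] [[-0.4, 0.0], [1.1, -0.8], [0.4, -0.4], [-2.1, -0.9], [0.9, 0.4], [-0.4, -0.1], [1.8, -0.1], [0.1, 0.6]]
plate top (np.float64(0.07469356679533377), np.float64(-0.011785370759491575), np.float64(0.31299999999999994))
tip [ 0.65739214 -0.15727781  0.27542252] (np.float64(0.03126422496604411), np.float64(-0.015060766062076717), np.float64(0.27542251868728707)) 0.005381020352532409
-0.02 [np.float64(0.6531645582519838), np.float64(-0.1567200165640154), 0.24200000000000002] [406.12819435 165.17067646] [347.99962037 138.07749795]
0 [np.float64(0.6531645582519838), np.float64(-0.1567200165640154), 0.262] [407.09984284 164.1730735 ] [348.21947682 133.85177222]
0.02 [np.float64(0.6531645582519838), np.float64(-0.1567200165640154), 0.28200000000000003] [408.09434359 163.15200786] [348.44247252 129.56570881]
[ 0.5556245  -0.18463094  0.        ]
[0.76329453 0.1871636  0.065     ]
[0.4235452  0.08511914 0.03      ]
[ 0.41109192 -0.1106382   0.02      ]
[0.60065841 0.4939514  0.045     ]
```

The crops confirm the choice: brown handle, steel stem, and ring at about (294,181) in the top picture. The empty middle hook shows at about (408,163) top and (347,130) side. The cupboard is at about (0.628, -0.138) with yaw -0.13. Moving above the gauge now.

>>> play_rows(commands=[{"dx": 0.0213,"dy": -0.0248,"dz": -0.0027},{"dx": 0.0213,"dy": -0.0248,"dz": -0.0027},{"dx": 0.0213,"dy": -0.0248,"dz": -0.0027},{"dx": 0.0213,"dy": -0.0248,"dz": -0.0027},{"dx": 0.0213,"dy": -0.0248,"dz": -0.0027}], claw=0.7)

```text
validation failed for argument at $.co...
```

>>> play_rows(commands=[{"dx": 0.0213,"dy": -0.0248,"dz": -0.0027},{"dx": 0.0213,"dy": -0.0248,"dz": -0.0027},{"dx": 0.0213,"dy": -0.0248,"dz": -0.0027},{"dx": 0.0213,"dy": -0.0248,"dz": -0.0027},{"dx": 0.0213,"dy": -0.0248,"dz": -0.0027}])

```text
validation failed for argument at $.co...
```

```bash
cat >> h.py <<'E'
def log():
    o=ctrl.get_obs(); open('log.txt','a').write(json.dumps([list(map(float,o['qpos'])),list(map(float,o['ee_pos'])),list(map(float,o['eef_rot']))])+'\n')
    print({k:np.round(o[k],3).tolist() for k in('time_s','qpos','ee_pos','eef_rot','force','moment','grip_width')}); return o
E
python3 -c "
from h import *
log()"
```

```text
{'time_s': 0.1, 'qpos': [-1.279, 0.3, 1.522, 0.0, 1.321, -0.067], 'ee_pos': [0.193, -0.515, 0.213], 'eef_rot': [-3.141, -0.0, 0.359], 'force': [-0.135, -0.176, 0.035], 'moment': [0.078, 0.013, -0.004], 'grip_width': 0.094}
```

>>> play_rows(commands=[{"dx": 0.021,"dy": -0.025,"dz": -0.003,"ax": 0,"ay": 0,"az": 0},{"dx": 0.021,"dy": -0.025,"dz": -0.003,"ax": 0,"ay": 0,"az": 0},{"dx": 0.021,"dy": -0.025,"dz": -0.003,"ax": 0,"ay": 0,"az": 0},{"dx": 0.021,"dy": -0.025,"dz": -0.003,"ax": 0,"ay": 0,"az": 0},{"dx": 0.021,"dy": -0.025,"dz": -0.003,"ax": 0,"ay": 0,"az": 0}], claw=0.7)

```text
time_s: 0.52
ee_pos: [0.2465, -0.3579, 0.2247]
eef_rot: [-3.134, 0.001, 0.353]
force: [-0.2, -0.3, -0.7]
grip_width: 0.0663
```

```bash
python3 -c "
from h import *
log()"
```

```text
{'time_s': 0.517, 'qpos': [-1.052, 0.034, 1.805, 0.001, 1.311, 0.166], 'ee_pos': [0.246, -0.358, 0.225], 'eef_rot': [-3.134, 0.001, 0.353], 'force': [-0.178, -0.257, -0.676], 'moment': [-0.11, 0.028, 0.05], 'grip_width': 0.066}
```

>>> play_rows(commands=[{"dx": 0.022,"dy": -0.026,"dz": -0.003,"ax": 0,"ay": 0,"az": 0},{"dx": 0.022,"dy": -0.026,"dz": -0.003,"ax": 0,"ay": 0,"az": 0},{"dx": 0.022,"dy": -0.026,"dz": -0.003,"ax": 0,"ay": 0,"az": 0},{"dx": 0.022,"dy": -0.026,"dz": -0.003,"ax": 0,"ay": 0,"az": 0},{"dx": 0.022,"dy": -0.026,"dz": -0.003,"ax": 0,"ay": 0,"az": 0}])

```text
time_s: 0.93
ee_pos: [0.305, -0.1898, 0.2403]
eef_rot: [-3.133, 0.001, 0.35]
force: [0.9, 0.2, 0.3]
grip_width: 0.0659
```

>>> play_rows(commands=[{"dx": 0.022,"dy": -0.026,"dz": -0.003,"ax": 0,"ay": 0,"az": 0},{"dx": 0.022,"dy": -0.026,"dz": -0.003,"ax": 0,"ay": 0,"az": 0},{"dx": 0.022,"dy": -0.026,"dz": -0.003,"ax": 0,"ay": 0,"az": 0},{"dx": 0.022,"dy": -0.026,"dz": -0.003,"ax": 0,"ay": 0,"az": 0},{"dx": 0.022,"dy": -0.026,"dz": -0.003,"ax": 0,"ay": 0,"az": 0}])

```text
time_s: 1.35
ee_pos: [0.3638, -0.0214, 0.2572]
eef_rot: [-3.133, 0.0, 0.349]
force: [0.8, -1.2, 0.8]
grip_width: 0.0655
```

>>> play_rows(commands=[{"dx": 0.022,"dy": -0.026,"dz": -0.003,"ax": 0,"ay": 0,"az": 0},{"dx": 0.022,"dy": -0.026,"dz": -0.003,"ax": 0,"ay": 0,"az": 0},{"dx": 0.022,"dy": -0.026,"dz": -0.003,"ax": 0,"ay": 0,"az": 0},{"dx": 0.022,"dy": -0.026,"dz": -0.003,"ax": 0,"ay": 0,"az": 0},{"dx": 0.022,"dy": -0.026,"dz": -0.003,"ax": 0,"ay": 0,"az": 0}])

```text
time_s: 1.77
ee_pos: [0.423, 0.148, 0.2739]
eef_rot: [-3.134, -0.0, 0.35]
force: [0.5, -0.3, 0.9]
grip_width: 0.0657
```

```bash
python3 -c "
from h import *
log()"
```

```text
{'time_s': 1.767, 'qpos': [0.25, 0.025, 1.699, 0.008, 1.418, 1.47], 'ee_pos': [0.423, 0.148, 0.274], 'eef_rot': [-3.134, -0.0, 0.35], 'force': [0.526, -0.305, 0.921], 'moment': [0.005, -0.024, -0.019], 'grip_width': 0.066}
```

>>> play_rows(commands=[{"dx": 0.014,"dy": -0.02,"dz": 0,"ax": 0,"ay": 0,"az": 4.2},{"dx": 0.014,"dy": -0.02,"dz": 0,"ax": 0,"ay": 0,"az": 4.2},{"dx": 0.014,"dy": -0.02,"dz": 0,"ax": 0,"ay": 0,"az": 4.2},{"dx": 0.014,"dy": -0.02,"dz": 0,"ax": 0,"ay": 0,"az": 4.2},{"dx": 0.014,"dy": -0.02,"dz": 0,"ax": 0,"ay": 0,"az": 4.2}])

```text
time_s: 2.18
ee_pos: [0.4715, 0.2685, 0.2737]
eef_rot: [-3.135, 0.004, -0.025]
force: [0.2, -0.6, -0.1]
grip_width: 0.0661
```

```bash
python3 - <<'E'
from h import *
log(); im=save('wrist','w1.png')
E
sed -i '$!b' log.txt; wc -l log.txt
```

```text
{'time_s': 2.183, 'qpos': [0.446, 0.244, 1.452, 0.008, 1.446, 2.041], 'ee_pos': [0.471, 0.268, 0.274], 'eef_rot': [-3.135, 0.004, -0.025], 'force': [0.159, -0.609, -0.105], 'moment': [0.034, 0.001, -0.053], 'grip_width': 0.066}
4 log.txt
```

View pics/w1.png

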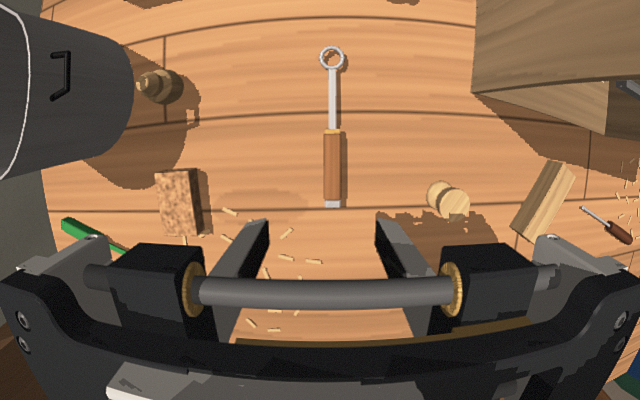

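The wrist picture shows the ring at (331,58), the front of the handle at (333,129) and its rear end at (333,207). It lies straight ahead between the fingers, with the sander at (180,200) and the egg-cup at (448,198) off to the sides.

```bash
cat >> h.py <<'E'
def wray(u,v,o):
    m=viewer.camera_model('wrist');K=m['K'];T=m['T_tool_cam']
    x,y=(u-K[0,2])/K[0,0],(v-K[1,2])/K[1,1];r=np.hypot(x,y)+1e-9
    d=np.array([np.sin(r)*x/r,np.sin(r)*y/r,np.cos(r)])
    A=R.from_euler('xyz',o['eef_rot']).as_matrix()
    return np.array(o['ee_pos'])+A@T[:3,3],A@T[:3,:3]@d
def wonz(u,v,z,o):
    c,d=wray(u,v,o);return c+d*(z-c[2])/d[2]
def fk(q,k):
    h,L1,L2,d,e,a=k[:6]
    Y=lambda t:R.from_euler('y',t);Z=lambda t:R.from_euler('z',t)
    A=Z(q[0]);p=A.apply([a,e,h]);A=A*Y(q[1]);p=p+A.apply([0,0,L1]);A=A*Y(q[2]);p=p+A.apply([0,0,L2])
    A=A*Z(q[3])*Y(q[4]);p=p+A.apply([0,0,d]);return p,A*Z(q[5]+np.pi/2)
E
python3 - <<'E'
from h import *
from scipy.optimize import least_squares
o=ctrl.get_obs()
for u,v,z in((331,58,.014),(333,129,.028),(333,207,.028)):print(wonz(u,v,z,o))
D=[json.loads(l) for l in open('log.txt')]
def f(k):
    r=[]
    for q,p,e in D:
        P,A=fk(q,k);r+=list(P-p)
    return np.array(r+list(.003*(k-np.array([.3,.4,.4,.28,.03,0]))))
s=least_squares(f,[.3,.4,.4,.28,.03,0]);print(s.x,np.abs(f(s.x)[:-6]).max())
q,p,e=D[-1];print(fk(q,s.x)[1].as_matrix().round(3).tolist(),R.from_euler('xyz',e).as_matrix().round(3).tolist())
E
```

```text
[0.62960854 0.2543178  0.014     ]
[0.5298786  0.25492833 0.028     ]
[0.42185255 0.25751116 0.028     ]
[ 0.37510842  0.42283109  0.4461856   0.45547973  0.03578707 -0.0061214 ] 0.002843757897550092
[[1.0, -0.025, -0.004], [-0.025, -1.0, 0.007], [-0.004, -0.007, -1.0]] [[1.0, -0.025, -0.004], [-0.025, -1.0, 0.007], [-0.004, -0.007, -1.0]]
```

>>> play_rows(commands=[{"dx": 0,"dy": 0,"dz": 0,"ax": 0,"ay": -6,"az": 0},{"dx": 0,"dy": 0,"dz": 0,"ax": 0,"ay": -6,"az": 0},{"dx": 0,"dy": 0,"dz": 0,"ax": 0,"ay": -6,"az": 0},{"dx": 0,"dy": 0,"dz": 0,"ax": 0,"ay": -6,"az": 0},{"dx": 0,"dy": 0,"dz": 0,"ax": 0,"ay": -6,"az": 0}])

```text
time_s: 2.65
ee_pos: [0.4711, 0.2741, 0.2742]
eef_rot: [-3.131, 0.546, -0.018]
force: [-0.4, 0.2, 0.2]
grip_width: 0.0659
```

```bash
cat > fit.py <<'E'
from h import *
from scipy.optimize import least_squares
def fit():
    D=[json.loads(l) for l in open('log.txt')]
    def f(k):
        r=[]
        for q,p,e in D:
            P,A=fk(q,k);r+=list(P-p)
        return np.array(r+list(.003*(k-np.array([.3,.4,.4,.28,.03,0]))))
    s=least_squares(f,[.3,.4,.4,.28,.03,0]);return s.x,np.abs(f(s.x)[:-6]).max()
lo=np.array([-3.03,-.79,.23,-1.04,0,-2.55])+.03;hi=np.array([3.03,2.21,2.52,4.18,3.07,2.55])-.03
def ik(p,A,k,seeds):
    best=None
    for s in seeds:
        g=lambda q:np.r_[(fk(q,k)[0]-p)*5,(A.inv()*fk(q,k)[1]).as_rotvec()]
        r=least_squares(g,np.clip(s,lo+1e-3,hi-1e-3),bounds=(lo,hi))
        if best is None or r.cost<best[0]-1e-6:best=(r.cost,r.x)
    return best
E
python3 - <<'E'
from fit import *
o=log();k,e=fit();print(k.round(4).tolist(),e)
# cabinet
cx,cy,cw=.6284,-.1383,-.131
c,s=np.cos(cw),np.sin(cw);Rc=R.from_euler('z',cw)
hook=np.array([cx,cy,.262])+Rc.apply([.030,-.013,0])
for tau in(0,20,30,40): # tool tilt at pick beyond vertical
  for lean in(60,45,30,20,10,0):
    # gauge x lean from vertical towards +x cab; gauge frame: x=(sin l,0,cos l), z=(-cos l,0,sin l)
    l=np.radians(lean);gx=Rc.apply([np.sin(l),0,np.cos(l)]);gz=Rc.apply([-np.cos(l),0,np.sin(l)])
    t=np.radians(tau);tz=-np.cos(t)*gz-np.sin(t)*gx;tx=np.cos(t)*gx-np.sin(t)*gz
    A=R.from_matrix(np.c_[tx,np.cross(tz,tx),tz])
    g=hook-gx*(.150+.012); p=g+tz*.011
    b=ik(p,A,k,[[-.3,.0,1.7,0,.5,1.5],[-.3,.3,1.9,3.1,.5,-1.5],[-.3,0,2.2,0,.1,1.5],[-.3,0,2,1.5,.5,0]])
    print(tau,lean,p.round(3),'cost %.5f'%b[0],b[1].round(2).tolist())
E
```

```text
{'time_s': 2.65, 'qpos': [0.361, 0.55, 1.118, 0.222, 1.974, 1.989], 'ee_pos': [0.471, 0.274, 0.274], 'eef_rot': [-3.131, 0.546, -0.018], 'force': [-0.409, 0.224, 0.185], 'moment': [0.015, -0.202, 0.029], 'grip_width': 0.066}
[0.1735, 0.4274, 0.4493, 0.2577, 0.0368, -0.0102] 0.002454068980958679
0 60 [ 0.523 -0.137  0.171] cost 0.00000 [-0.39, 0.05, 1.99, 0.23, 0.6, 1.16]
0 45 [ 0.551 -0.141  0.14 ] cost 0.00000 [-0.4, 0.1, 2.13, 0.94, 0.24, 0.45]
0 30 [ 0.586 -0.146  0.116] cost 0.00000 [-0.41, 0.24, 2.2, 2.5, 0.4, -1.11]
0 20 [ 0.612 -0.149  0.106] cost 0.00000 [-0.4, 0.37, 2.2, 2.73, 0.68, -1.34]
0 10 [ 0.639 -0.153  0.101] cost 0.00000 [-0.39, 0.51, 2.16, 2.82, 0.94, -1.43]
0 0 [ 0.667 -0.157  0.1  ] cost 0.00000 [-0.38, 0.65, 2.08, 2.88, 1.18, -1.47]
20 60 [ 0.519 -0.137  0.17 ] cost 0.00000 [-0.34, 0.2, 1.75, 0.04, 1.02, 1.34]
20 45 [ 0.547 -0.141  0.137] cost 0.00000 [-0.36, 0.18, 1.91, 0.16, 0.63, 1.23]
20 30 [ 0.583 -0.145  0.113] cost 0.00000 [-0.37, 0.22, 2.02, 0.63, 0.26, 0.77]
20 20 [ 0.61  -0.149  0.103] cost 0.00000 [-0.37, 0.29, 2.06, 1.9, 0.2, -0.5]
20 10 [ 0.638 -0.1
[... 396 characters left out ...]
0.149  0.101] cost 0.00000 [-0.36, 0.29, 1.96, 0.63, 0.25, 0.78]
30 10 [ 0.637 -0.153  0.095] cost 0.00000 [-0.36, 0.35, 1.99, 1.91, 0.19, -0.49]
30 0 [ 0.666 -0.156  0.094] cost 0.00000 [-0.36, 0.43, 2.0, 2.58, 0.37, -1.16]
40 60 [ 0.515 -0.137  0.17 ] cost 0.00000 [-0.31, 0.39, 1.51, -0.03, 1.41, 1.4]
40 45 [ 0.544 -0.14   0.136] cost 0.00000 [-0.33, 0.33, 1.66, 0.02, 1.06, 1.37]
40 30 [ 0.58  -0.145  0.111] cost 0.00000 [-0.34, 0.31, 1.79, 0.11, 0.7, 1.29]
40 20 [ 0.607 -0.149  0.1  ] cost 0.00000 [-0.34, 0.32, 1.85, 0.24, 0.46, 1.17]
40 10 [ 0.636 -0.152  0.094] cost 0.00000 [-0.35, 0.36, 1.9, 0.6, 0.25, 0.82]
40 0 [ 0.665 -0.156  0.093] cost 0.00000 [-0.35, 0.4, 1.92, 1.83, 0.17, -0.41]
```

```bash
cat >> fit.py <<'E'
cx,cy,cw=.6284,-.1383,-.131
Rc=R.from_euler('z',cw)
def loc(x,y,z): return np.array([cx,cy,0])+Rc.apply([x,y,z])
def toloc(p): return Rc.inv().apply(np.array(p)-[cx,cy,0])
def row(p,A,n):
    from scipy.linalg import logm,expm
    o=ctrl.get_obs();A0=R.from_euler('xyz',o['eef_rot'])
    T=np.eye(4);T[:3,:3]=(A0.inv()*A).as_matrix();T[:3,3]=A0.inv().apply(p-np.array(o['ee_pos']))
    L=logm(T).real/n;S=expm(L)
    print('row x%d'%n,S[:3,3].round(4).tolist(),np.degrees(R.from_matrix(S[:3,:3]).as_rotvec()).round(2).tolist())
    M=expm(L*n/2);print('mid',(np.array(o['ee_pos'])+A0.apply(M[:3,3])).round(3))
def tool(phi,s=1): # tool pointing phi deg below horizontal, in cab x-z plane; s=1: tool x up
    f=np.radians(phi);tz=Rc.apply([np.cos(f),0,-np.sin(f)]);tx=s*Rc.apply([np.sin(f),0,np.cos(f)])
    return R.from_matrix(np.c_[tx,np.cross(tz,tx),tz])
E
python3 - <<'E'
from fit import *
k,e=fit()
A=tool(60);p=loc(-.131,-.013,.28);print(p,ik(p,A,k,[[-.3,0,1.7,0,.5,1.5]]))
row(p,A,13)
E
```

```text
[ 0.49682431 -0.13407665  0.28      ] (np.float64(6.2081251130123716e-21), array([-0.40280078, -0.101472  ,  1.88655168,  0.17854816,  0.85689591,
        1.2163425 ]))
row x13 [0.0044, 0.0312, -0.0006] [-0.04, 4.71, 0.49]
mid [0.49  0.07  0.269]
```

>>> play_rows(commands=[{"dx": 0.004,"dy": 0.028,"dz": -0.001,"ax": 0,"ay": 4.2,"az": 0.4},{"dx": 0.004,"dy": 0.028,"dz": -0.001,"ax": 0,"ay": 4.2,"az": 0.4},{"dx": 0.004,"dy": 0.028,"dz": -0.001,"ax": 0,"ay": 4.2,"az": 0.4},{"dx": 0.004,"dy": 0.028,"dz": -0.001,"ax": 0,"ay": 4.2,"az": 0.4},{"dx": 0.004,"dy": 0.028,"dz": -0.001,"ax": 0,"ay": 4.2,"az": 0.4}])

```text
time_s: 3.07
ee_pos: [0.4879, 0.1303, 0.2528]
eef_rot: [3.125, 0.209, -0.056]
force: [1.5, -0.5, 0.4]
grip_width: 0.0658
```

>>> play_rows(commands=[{"dx": 0.004,"dy": 0.028,"dz": -0.001,"ax": 0,"ay": 4.2,"az": 0.4},{"dx": 0.004,"dy": 0.028,"dz": -0.001,"ax": 0,"ay": 4.2,"az": 0.4},{"dx": 0.004,"dy": 0.028,"dz": -0.001,"ax": 0,"ay": 4.2,"az": 0.4},{"dx": 0.004,"dy": 0.028,"dz": -0.001,"ax": 0,"ay": 4.2,"az": 0.4},{"dx": 0.004,"dy": 0.028,"dz": -0.001,"ax": 0,"ay": 4.2,"az": 0.4}])

```text
time_s: 3.48
ee_pos: [0.498, -0.0178, 0.2585]
eef_rot: [3.12, -0.174, -0.083]
force: [0.9, -0.7, 0.2]
grip_width: 0.0656
```

>>> play_rows(commands=[{"dx": 0.004,"dy": 0.028,"dz": -0.001,"ax": 0,"ay": 4.2,"az": 0.4},{"dx": 0.004,"dy": 0.028,"dz": -0.001,"ax": 0,"ay": 4.2,"az": 0.4},{"dx": 0.004,"dy": 0.028,"dz": -0.001,"ax": 0,"ay": 4.2,"az": 0.4},{"dx": 0.004,"dy": 0.028,"dz": -0.001,"ax": 0,"ay": 4.2,"az": 0.4},{"dx": 0.004,"dy": 0.028,"dz": -0.001,"ax": 0,"ay": 4.2,"az": 0.4}])

```text
time_s: 3.9
ee_pos: [0.4993, -0.1658, 0.2738]
eef_rot: [3.124, -0.561, -0.113]
force: [0.5, -0.5, -0.2]
grip_width: 0.0658
```

```bash
python3 - <<'E'
from fit import *
o=log();save('wrist','w2.png');json.dump([list(map(float,o['ee_pos'])),list(map(float,o['eef_rot']))],open('w2.json','w'))
row(loc(-.131,-.013,.28),tool(60),1)
E
```

```text
{'time_s': 3.9, 'qpos': [-0.477, -0.087, 1.902, 0.243, 0.805, 1.089], 'ee_pos': [0.499, -0.166, 0.274], 'eef_rot': [3.124, -0.561, -0.113], 'force': [0.536, -0.531, -0.248], 'moment': [0.082, 0.169, 0.007], 'grip_width': 0.066}
row x1 [-0.0013, -0.0346, -0.0093] [0.55, -2.44, 0.81]
mid [ 0.498 -0.152  0.277]
```

View pics/w2.png

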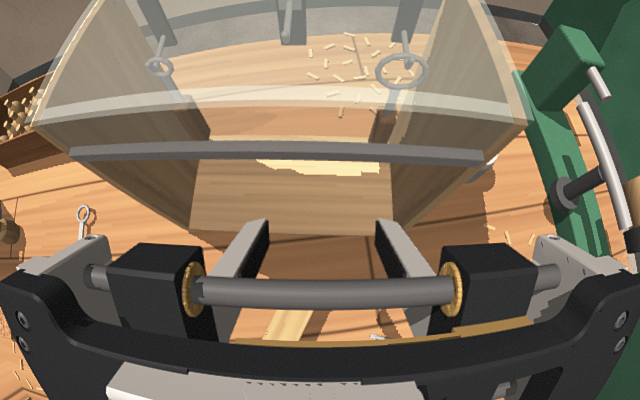

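Wrist picture: the middle plate is at (292,20), the hook's end is near (285,38), and the lip band's lower edge runs from (72,158) to (488,165). I'll take a second, higher view to triangulate.

>>> play_rows(commands=[{"dx": 0.004,"dy": 0,"dz": -0.022,"ax": 0,"ay": 0,"az": 0},{"dx": 0.004,"dy": 0,"dz": -0.022,"ax": 0,"ay": 0,"az": 0},{"dx": 0.004,"dy": 0,"dz": -0.022,"ax": 0,"ay": 0,"az": 0},{"dx": 0.004,"dy": 0,"dz": -0.022,"ax": 0,"ay": 0,"az": 0},{"dx": 0.004,"dy": 0,"dz": -0.022,"ax": 0,"ay": 0,"az": 0}])

```text
time_s: 4.37
ee_pos: [0.4525, -0.1654, 0.3741]
eef_rot: [3.128, -0.556, -0.123]
force: [0.3, -0.8, 0.4]
grip_width: 0.066
```

```bash
python3 - <<'E'
from fit import *
o=log();save('wrist','w3.png');json.dump([list(map(float,o['ee_pos'])),list(map(float,o['eef_rot']))],open('w3.json','w'))
a=cv2.imread('pics/w2.png');b=cv2.imread('pics/w3.png')
z=lambda im,x,y,w,h,k:cv2.resize(im[y:y+h,x:x+w],None,fx=k,fy=k,interpolation=cv2.INTER_CUBIC)
c=np.zeros((600,800,3),np.uint8)
c[:,:400]=z(a,245,0,80,120,5);
c[:,400:]=z(b,245,0,80,120,5)
cv2.imwrite('pics/crop2.png',c)
E
```

```text
{'time_s': 4.367, 'qpos': [-0.536, -0.245, 1.804, 0.228, 1.071, 1.105], 'ee_pos': [0.452, -0.165, 0.374], 'eef_rot': [3.128, -0.556, -0.123], 'force': [0.336, -0.758, 0.38], 'moment': [0.116, 0.284, -0.019], 'grip_width': 0.066}
```

View pics/crop2.png

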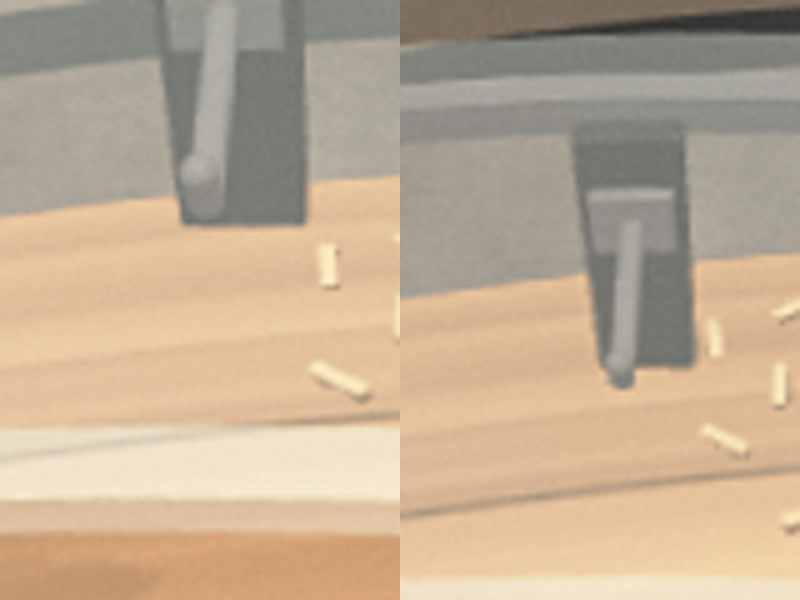

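The close crop shows the hook's ball end at px (285,34) in view 2 and (289,72.4) in view 3. The plate's bottom corners are at (281.4,44.8), (306,44.8) and (286,73.4), (303.6,73).

```bash
python3 - <<'E'
from fit import *
O=[dict(zip(('ee_pos','eef_rot'),json.load(open(f)))) for f in('w2.json','w3.json')]
def T(a,b):
    o1,d1=wray(*a,O[0]);o2,d2=wray(*b,O[1])
    s=np.linalg.lstsq(np.c_[d1,-d2],o2-o1,rcond=None)[0];P,Q=o1+d1*s[0],o2+d2*s[1];return (P+Q)/2,np.linalg.norm(P-Q)
for n,a,b in(('end',(285,34),(289,72.4)),('pl',(281.4,44.8),(286,73.4)),('pr',(306,44.8),(303.6,73))):
    p,e=T(a,b);print(n,p.round(4),toloc(p).round(4),round(e,4))
# single-view with z known for the plate bottom, x plane for the end
for i,(a,b,h) in enumerate((((281.4,44.8),(306,44.8),(285,34)),((286,73.4),(303.6,73),(289,72.4)))):
    print(toloc(wonz(*a,.229,O[i])).round(4),toloc(wonz(*b,.229,O[i])).round(4))
    c,d=wray(*h,O[i]);C=toloc(c);D=Rc.inv().apply(d);
    for x in(.024,.027,.030):print('  x',x,(C+D*(x-C[0])/D[0]).round(4))
# lip lower edge corners from view 2, z=.27
for a in((72,158),(488,165)):print('lip',toloc(wonz(*a,.270,O[0])).round(4))
for a in((192,232),(390,237)):print('floor',toloc(wonz(*a,.006,O[0])).round(4))
E
```

```text
end [ 0.6533 -0.1573  0.2916] [ 0.0272 -0.0156  0.2916] 0.0002
pl [ 0.7033 -0.1521  0.2337] [ 0.0761 -0.0039  0.2337] 0.001
pr [ 0.705  -0.1765  0.2285] [ 0.0809 -0.0279  0.2285] 0.0001
[ 0.0809 -0.0026  0.229 ] [ 0.0804 -0.0279  0.229 ]
  x 0.024 [ 0.024  -0.0159  0.2944]
  x 0.027 [ 0.027  -0.0155  0.2917]
  x 0.03 [ 0.03   -0.015   0.2891]
[ 0.0803 -0.0038  0.229 ] [ 0.0805 -0.0279  0.229 ]
  x 0.024 [ 0.024  -0.0162  0.2952]
  x 0.027 [ 0.027  -0.0157  0.2918]
  x 0.03 [ 0.03   -0.0153  0.2884]
lip [-0.0651  0.1687  0.27  ]
lip [-0.0705 -0.1673  0.27  ]
floor [-0.0693  0.1538  0.006 ]
floor [-0.0707 -0.1511  0.006 ]
```

```bash
cat >> fit.py <<'E'
G=np.array([.480,.2567,.014]);psi=-.015
def pick(tau,s,yaw=psi):
    t=np.radians(tau);gx=np.array([np.cos(yaw),np.sin(yaw),0]);gz=np.array([0,0,1.])
    tz=-np.cos(t)*gz-np.sin(t)*gx;tx=s*(np.cos(t)*gx-np.sin(t)*gz)
    return R.from_matrix(np.c_[tx,np.cross(tz,tx),tz])
E
python3 - <<'E'
from fit import *
k,e=fit();print(k,e)
p=np.array([.47,.22,.27]);A=pick(0,1,1.3)
print(ik(p,A,k,[[.4,.2,1.5,0,1.4,.6]])[1].round(2)); row(p,A,15)
p2=G+[0,0,.15];A2=pick(30,-1)
print(ik(p2,A2,k,[[.4,.5,1.2,.2,1.9,-1.2]])); print(ik(G,A2,k,[[.4,.5,1.2,.2,1.9,-1.2]]))
E
```

```text
[ 0.18344137  0.41934946  0.44743822  0.26025367  0.0368013  -0.00574991] 0.005542107501991855
[ 0.37  0.19  1.52 -0.    1.43  0.64]
row x15 [0.0133, -0.0244, 0.0098] [1.57, -1.72, -5.29]
mid [0.539 0.029 0.342]
(np.float64(9.246750706851377e-25), array([ 0.33984728,  0.60989421,  1.27396515,  0.17751768,  1.75111967,
       -1.22812161]))
(np.float64(5.0513936727668914e-27), array([ 0.33984728,  0.76925515,  1.3818646 ,  0.17521654,  1.48795691,
       -1.274934  ]))
```

>>> play_rows(commands=[{"dx": 0,"dy": -0.04,"dz": 0,"ax": 0,"ay": -4,"az": 0},{"dx": 0,"dy": -0.04,"dz": 0,"ax": 0,"ay": -4,"az": 0},{"dx": 0,"dy": -0.04,"dz": 0,"ax": 0,"ay": -4,"az": 0},{"dx": 0,"dy": -0.04,"dz": 0,"ax": 0,"ay": -5,"az": 0},{"dx": 0,"dy": -0.04,"dz": 0,"ax": 0,"ay": -5,"az": 0}])

```text
time_s: 4.83
ee_pos: [0.4766, 0.0293, 0.3785]
eef_rot: [3.118, -0.173, -0.149]
force: [-0.2, -1.2, 0.7]
grip_width: 0.0657
```

```bash
python3 - <<'E'
from fit import *
log();row(np.array([.47,.23,.24]),pick(5,1,1.3),14)
E
```

```text
{'time_s': 4.833, 'qpos': [0.013, -0.038, 1.535, -0.051, 1.477, 1.735], 'ee_pos': [0.477, 0.029, 0.379], 'eef_rot': [3.118, -0.173, -0.149], 'force': [-0.164, -1.173, 0.711], 'moment': [0.023, 0.121, -0.037], 'grip_width': 0.066}
row x14 [0.0069, -0.0146, 0.0096] [0.33, -0.8, -5.95]
mid [0.516 0.133 0.313]
```

>>> play_rows(commands=[{"dx": 0.003,"dy": -0.018,"dz": 0.008,"ax": 0,"ay": -1.2,"az": -6},{"dx": 0.003,"dy": -0.018,"dz": 0.008,"ax": 0,"ay": -1.2,"az": -6},{"dx": 0.003,"dy": -0.018,"dz": 0.008,"ax": 0,"ay": -1.2,"az": -6},{"dx": 0.004,"dy": -0.016,"dz": 0.009,"ax": 0,"ay": -1,"az": -6},{"dx": 0.004,"dy": -0.016,"dz": 0.009,"ax": 0,"ay": -1,"az": -6}])

```text
time_s: 5.25
ee_pos: [0.4955, 0.1233, 0.3317]
eef_rot: [3.063, -0.033, 0.394]
force: [0.1, -0.7, -0.0]
grip_width: 0.0658
```

>>> play_rows(commands=[{"dx": 0.007,"dy": -0.015,"dz": 0.009,"ax": 0,"ay": -0.8,"az": -6},{"dx": 0.007,"dy": -0.015,"dz": 0.009,"ax": 0,"ay": -0.8,"az": -6},{"dx": 0.007,"dy": -0.015,"dz": 0.009,"ax": 0,"ay": -0.8,"az": -6},{"dx": 0.007,"dy": -0.015,"dz": 0.009,"ax": 0,"ay": -0.8,"az": -6},{"dx": 0.007,"dy": -0.015,"dz": 0.009,"ax": 0,"ay": -0.8,"az": -6}])

```text
time_s: 5.67
ee_pos: [0.4824, 0.2046, 0.2751]
eef_rot: [3.079, 0.086, 0.939]
force: [0.2, 0.5, 0.3]
grip_width: 0.066
```

```bash
python3 - <<'E'
from fit import *
log();row(G+[0,0,.12],pick(30,-1),17)
E
```

```text
{'time_s': 5.667, 'qpos': [0.381, 0.228, 1.472, -0.099, 1.482, 1.02], 'ee_pos': [0.482, 0.205, 0.275], 'eef_rot': [3.079, 0.086, 0.939], 'force': [0.178, 0.493, 0.316], 'moment': [-0.01, -0.054, -0.014], 'grip_width': 0.066}
row x17 [0.0022, 0.0032, 0.0088] [1.73, 1.39, -7.25]
mid [0.505 0.219 0.2  ]
```

>>> play_rows(commands=[{"dx": 0.002,"dy": 0.003,"dz": 0.007,"ax": 1.5,"ay": 1.2,"az": -6.2},{"dx": 0.002,"dy": 0.003,"dz": 0.007,"ax": 1.5,"ay": 1.2,"az": -6.2},{"dx": 0.002,"dy": 0.003,"dz": 0.007,"ax": 1.5,"ay": 1.2,"az": -6.2},{"dx": 0.002,"dy": 0.003,"dz": 0.007,"ax": 1.5,"ay": 1.2,"az": -6.2},{"dx": 0.002,"dy": 0.003,"dz": 0.007,"ax": 1.5,"ay": 1.2,"az": -6.2}])

```text
time_s: 6.08
ee_pos: [0.4964, 0.211, 0.2343]
eef_rot: [-3.045, -0.031, 1.513]
force: [0.7, 0.1, -0.5]
grip_width: 0.0658
```

>>> play_rows(commands=[{"dx": 0.002,"dy": 0.003,"dz": 0.007,"ax": 1.5,"ay": 1.2,"az": -6.2},{"dx": 0.002,"dy": 0.003,"dz": 0.007,"ax": 1.5,"ay": 1.2,"az": -6.2},{"dx": 0.002,"dy": 0.003,"dz": 0.007,"ax": 1.5,"ay": 1.2,"az": -6.2},{"dx": 0.002,"dy": 0.003,"dz": 0.007,"ax": 1.5,"ay": 1.2,"az": -6.2},{"dx": 0.002,"dy": 0.003,"dz": 0.007,"ax": 1.5,"ay": 1.2,"az": -6.2}])

```text
time_s: 6.5
ee_pos: [0.5038, 0.2257, 0.195]
eef_rot: [-2.973, -0.222, 2.065]
force: [-0.5, 1.0, -0.3]
grip_width: 0.0657
```

>>> play_rows(commands=[{"dx": 0.002,"dy": 0.003,"dz": 0.007,"ax": 1.5,"ay": 1.2,"az": -6.2},{"dx": 0.002,"dy": 0.003,"dz": 0.007,"ax": 1.5,"ay": 1.2,"az": -6.2},{"dx": 0.002,"dy": 0.003,"dz": 0.007,"ax": 1.5,"ay": 1.2,"az": -6.2},{"dx": 0.002,"dy": 0.003,"dz": 0.007,"ax": 1.5,"ay": 1.2,"az": -6.2},{"dx": 0.002,"dy": 0.003,"dz": 0.007,"ax": 1.5,"ay": 1.2,"az": -6.2}])

```text
time_s: 6.92
ee_pos: [0.4965, 0.2468, 0.1584]
eef_rot: [-3.016, -0.423, 2.638]
force: [-0.5, 0.7, 0.1]
grip_width: 0.0659
```

```bash
python3 - <<'E'
from fit import *
log();row(G+[0,0,.10],pick(30,-1),1);row(G+[0,0,.10],pick(30,-1),5)
E
```

```text
{'time_s': 6.917, 'qpos': [0.297, 0.582, 1.309, 0.207, 1.64, -0.824], 'ee_pos': [0.497, 0.247, 0.158], 'eef_rot': [-3.016, -0.423, 2.638], 'force': [-0.537, 0.657, 0.071], 'moment': [-0.012, -0.284, -0.013], 'grip_width': 0.066}
row x1 [-0.0006, 0.0068, 0.0479] [5.7, 4.1, -25.18]
mid [0.489 0.252 0.136]
row x5 [-0.0007, 0.0017, 0.0095] [1.14, 0.82, -5.04]
mid [0.489 0.252 0.136]
```

>>> play_rows(commands=[{"dx": -0.001,"dy": 0.002,"dz": 0.009,"ax": 1.2,"ay": 0.9,"az": -5.3},{"dx": -0.001,"dy": 0.002,"dz": 0.009,"ax": 1.2,"ay": 0.9,"az": -5.3},{"dx": -0.001,"dy": 0.002,"dz": 0.009,"ax": 1.2,"ay": 0.9,"az": -5.3},{"dx": -0.001,"dy": 0.002,"dz": 0.009,"ax": 1.2,"ay": 0.9,"az": -5.3},{"dx": 0,"dy": 0.001,"dz": 0.009,"ax": 1.2,"ay": 0.9,"az": -5.3}])

```text
time_s: 7.33
ee_pos: [0.4805, 0.257, 0.1112]
eef_rot: [3.124, -0.539, -3.101]
force: [0.2, -0.5, 0.2]
grip_width: 0.0659
```

```bash
python3 - <<'E'
from fit import *
o=log();row(G+[0,0,.02],pick(30,-1),5);save('wrist','w4.png')
E
```

```text
{'time_s': 7.333, 'qpos': [0.342, 0.69, 1.281, 0.171, 1.684, -1.29], 'ee_pos': [0.48, 0.257, 0.111], 'eef_rot': [3.124, -0.539, -3.101], 'force': [0.169, -0.531, 0.177], 'moment': [0.011, -0.324, -0.019], 'grip_width': 0.066}
row x5 [-0.0078, -0.0002, 0.0133] [-0.12, -0.18, 0.55]
mid [0.48  0.257 0.073]
```

View pics/w4.png

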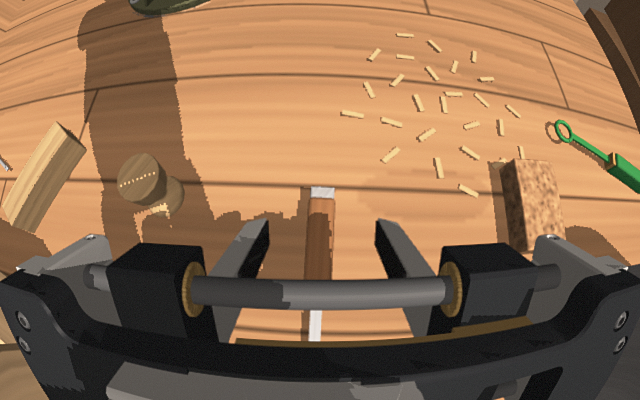

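The handle sits between the fingers with its rear end at (322,192). The sander is at (530,200), just beyond the right finger.

```bash
python3 - <<'E'
from fit import *
o=ctrl.get_obs()
for u,v,z in((311,192,.028),(334,192,.028),(505,163,.035),(522,250,.035),(303,262,.028),(332,262,.028)):print(wonz(u,v,z,o).round(4))
row(G+[0,0,.004],pick(30,-1),10)
E
```

```text
[0.4248 0.2458 0.028 ]
[0.4239 0.2664 0.028 ]
[0.3859 0.4452 0.035 ]
[0.477  0.4531 0.035 ]
[0.4875 0.242  0.028 ]
[0.4864 0.2666 0.028 ]
row x10 [-0.0047, -0.0001, 0.0078] [-0.08, -0.11, 0.32]
mid [0.479 0.257 0.064]
```

>>> play_rows(commands=[{"dx": -0.005,"dy": 0,"dz": 0.008,"ax": 0,"ay": 0,"az": 0.3},{"dx": -0.005,"dy": 0,"dz": 0.008,"ax": 0,"ay": 0,"az": 0.3},{"dx": -0.005,"dy": 0,"dz": 0.008,"ax": 0,"ay": 0,"az": 0.3},{"dx": -0.005,"dy": 0,"dz": 0.008,"ax": 0,"ay": 0,"az": 0.3},{"dx": -0.005,"dy": 0,"dz": 0.008,"ax": 0,"ay": 0,"az": 0.3}])

```text
time_s: 7.8
ee_pos: [0.4805, 0.2578, 0.0587]
eef_rot: [-3.14, -0.541, -3.137]
force: [-0.2, -0.7, 0.4]
grip_width: 0.0655
```

>>> play_rows(commands=[{"dx": -0.005,"dy": 0,"dz": 0.008,"ax": 0,"ay": 0,"az": 0.3},{"dx": -0.005,"dy": 0,"dz": 0.008,"ax": 0,"ay": 0,"az": 0.3},{"dx": -0.005,"dy": 0,"dz": 0.008,"ax": 0,"ay": 0,"az": 0.3},{"dx": -0.004,"dy": 0,"dz": 0.006,"ax": 0,"ay": 0,"az": 0.3},{"dx": 0,"dy": 0,"dz": 0,"ax": 0,"ay": 0,"az": 0}])

```text
time_s: 8.22
ee_pos: [0.4809, 0.2567, 0.017]
eef_rot: [-3.123, -0.542, 3.114]
force: [0.4, -0.8, -0.2]
grip_width: 0.066
```

```bash
python3 - <<'E'
from fit import *
log();row(G+[0,0,.001],pick(30,-1),1)
E
```

```text
{'time_s': 8.217, 'qpos': [0.341, 0.814, 1.312, 0.17, 1.535, -1.259], 'ee_pos': [0.481, 0.257, 0.017], 'eef_rot': [-3.123, -0.542, 3.114], 'force': [0.429, -0.826, -0.228], 'moment': [0.027, -0.282, 0.028], 'grip_width': 0.066}
row x1 [-0.0003, -0.0, 0.0022] [-0.68, -1.09, -0.6]
mid [0.48  0.257 0.016]
```

>>> play_rows(commands=[{"dx": 0,"dy": 0,"dz": 0.002,"ax": 0,"ay": -1,"az": -0.6},{"dx": 0,"dy": 0,"dz": 0,"ax": 0,"ay": 0,"az": 0},{"dx": 0,"dy": 0,"dz": 0,"ax": 0,"ay": 0,"az": 0},{"dx": 0,"dy": 0,"dz": 0,"ax": 0,"ay": 0,"az": 0},{"dx": 0,"dy": 0,"dz": 0,"ax": 0,"ay": 0,"az": 0}], claw=0.15, squeeze=40)

```text
time_s: 8.63
ee_pos: [0.4802, 0.2569, 0.016]
eef_rot: [-3.131, -0.522, 3.128]
force: [0.2, -0.1, -0.1]
grip_width: 0.0357
```

>>> play_rows(commands=[{"dx": 0,"dy": 0,"dz": 0,"ax": 0,"ay": 0,"az": 0},{"dx": 0,"dy": 0,"dz": 0,"ax": 0,"ay": 0,"az": 0},{"dx": 0,"dy": 0,"dz": 0,"ax": 0,"ay": 0,"az": 0},{"dx": 0,"dy": 0,"dz": 0,"ax": 0,"ay": 0,"az": 0},{"dx": 0,"dy": 0,"dz": 0,"ax": 0,"ay": 0,"az": 0}])

```text
time_s: 9.05
ee_pos: [0.4806, 0.2571, 0.0166]
eef_rot: [-3.132, -0.52, 3.129]
force: [0.4, -0.1, -1.7]
grip_width: 0.0236
```

```bash
python3 - <<'E'
from fit import *
log()
E
```

```text
{'time_s': 9.05, 'qpos': [0.344, 0.801, 1.328, 0.166, 1.509, -1.269], 'ee_pos': [0.481, 0.257, 0.017], 'eef_rot': [-3.132, -0.52, 3.129], 'force': [0.366, -0.123, -1.73], 'moment': [0.068, -0.498, 0.007], 'grip_width': 0.024}
```

>>> play_rows(commands=[{"dx": 0.006,"dy": 0,"dz": -0.01,"ax": 0,"ay": 0,"az": 0},{"dx": 0.012,"dy": 0,"dz": -0.021,"ax": 0,"ay": 0,"az": 0},{"dx": 0.012,"dy": 0,"dz": -0.021,"ax": 0,"ay": 0,"az": 0},{"dx": 0.012,"dy": 0,"dz": -0.021,"ax": 0,"ay": 0,"az": 0},{"dx": 0.012,"dy": 0,"dz": -0.021,"ax": 0,"ay": 0,"az": 0}])

```text
time_s: 9.47
ee_pos: [0.4781, 0.2571, 0.1266]
eef_rot: [-3.127, -0.53, 3.126]
force: [0.3, 0.6, -1.8]
grip_width: 0.0237
```

```bash
cat >> fit.py <<'E'
_A0=R.from_euler('xyz',[-3.132,-.520,3.129]);_g=R.from_euler('z',-.014)
TG_R=_A0.inv()*_g; TG_p=_A0.inv().apply(np.array([.482,.2565,.014])-[.4806,.2571,.0166])
def gauge_now(o):
    A=R.from_euler('xyz',o['eef_rot']);return np.array(o['ee_pos'])+A.apply(TG_p),A*TG_R
def tool_for(lean,pt,along): # gauge with lean (deg from vertical, ring inward); point at 'along' on its x axis at local pt
    l=np.radians(lean);gx=Rc.apply([np.sin(l),0,np.cos(l)]);gz=Rc.apply([-np.cos(l),0,np.sin(l)])
    Gm=R.from_matrix(np.c_[gx,np.cross(gz,gx),gz]);A=Gm*TG_R.inv()
    return loc(*pt)-gx*along-A.apply(TG_p),A
def show(o):
    p,A=gauge_now(o);gx=Rc.inv().apply(A.apply([1,0,0]));gy=Rc.inv().apply(A.apply([0,1,0]))
    q=p+A.apply([.150,0,0]);t=p+A.apply([.165,0,0])
    print('lean',np.degrees(np.arctan2(gx[0],gx[2])).round(1),'gx_y',gx[1].round(3),'gy',gy.round(3),'ring',toloc(q).round(4),'topwire',toloc(t).round(4))
E
python3 - <<'E'
from fit import *
o=log();show(o)
p,A=tool_for(45,(-.13,.20,.30),.15);print(p);row(p,A,10)
k,e=fit();print(ik(p,A,k,[[.3,.1,1.7,0,.9,-1.5]])[1].round(2))
E
```

```text
{'time_s': 9.467, 'qpos': [0.346, 0.663, 1.283, 0.167, 1.699, -1.235], 'ee_pos': [0.478, 0.257, 0.127], 'eef_rot': [-3.127, -0.53, 3.126], 'force': [0.318, 0.608, -1.826], 'moment': [0.012, -0.501, -0.01], 'grip_width': 0.024}
lean 90.6 gx_y 0.117 gy [-0.117  0.993 -0.004] ring [-0.0503  0.3894  0.1225] topwire [-0.0354  0.3912  0.1224]
[0.4177476  0.09176822 0.19477667]
row x10 [0.0062, -0.0171, -0.0057] [-0.11, -4.54, 0.73]
mid [0.457 0.173 0.166]
[ 0.18 -0.13  2.05 -0.11  0.98 -1.21]
```

>>> play_rows(commands=[{"dx": 0.006,"dy": -0.017,"dz": -0.006,"ax": 0,"ay": -4.7,"az": 0.7},{"dx": 0.006,"dy": -0.017,"dz": -0.006,"ax": 0,"ay": -4.7,"az": 0.7},{"dx": 0.006,"dy": -0.017,"dz": -0.006,"ax": 0,"ay": -4.7,"az": 0.7},{"dx": 0.006,"dy": -0.017,"dz": -0.006,"ax": 0,"ay": -4.7,"az": 0.7},{"dx": 0.006,"dy": -0.017,"dz": -0.006,"ax": 0,"ay": -4.7,"az": 0.7}])

```text
time_s: 9.88
ee_pos: [0.4597, 0.1725, 0.1751]
eef_rot: [-3.112, -0.098, 3.073]
force: [0.6, 0.6, -1.3]
grip_width: 0.0238
```

>>> play_rows(commands=[{"dx": 0.006,"dy": -0.017,"dz": -0.006,"ax": 0,"ay": -4.7,"az": 0.7},{"dx": 0.006,"dy": -0.017,"dz": -0.006,"ax": 0,"ay": -4.7,"az": 0.7},{"dx": 0.006,"dy": -0.017,"dz": -0.006,"ax": 0,"ay": -4.7,"az": 0.7},{"dx": 0.006,"dy": -0.017,"dz": -0.006,"ax": 0,"ay": -4.7,"az": 0.7},{"dx": 0.006,"dy": -0.017,"dz": -0.006,"ax": 0,"ay": -4.7,"az": 0.7}])

```text
time_s: 10.3
ee_pos: [0.4181, 0.0878, 0.2118]
eef_rot: [-3.122, 0.342, 3.018]
force: [0.5, -0.4, -0.4]
grip_width: 0.0233
```

```bash
python3 - <<'E'
from fit import *
o=log();show(o)
p,A=tool_for(45,(-.13,-.0155,.24),.15);print(p);row(p,A,10)
k,e=fit();print(e,ik(p,A,k,[[-.3,.1,1.7,0,.9,-1.5]])[1].round(2))
E
```

```text
{'time_s': 10.3, 'qpos': [0.198, -0.156, 2.05, -0.156, 0.934, -1.173], 'ee_pos': [0.418, 0.088, 0.212], 'eef_rot': [-3.122, 0.342, 3.018], 'force': [0.455, -0.392, -0.413], 'moment': [0.057, 0.048, -0.024], 'grip_width': 0.023}
lean 40.6 gx_y 0.009 gy [-0.003  1.    -0.009] ring [-0.1375  0.1974  0.325 ] topwire [-0.1277  0.1976  0.3364]
[ 0.38959778 -0.12188532  0.13477667]
row x10 [0.0025, -0.021, 0.0076] [-0.04, 0.44, 0.03]
mid [ 0.405 -0.017  0.173]
0.008907877775914841 [-0.44 -0.12  2.19  0.1   0.82 -1.93]
```

>>> play_rows(commands=[{"dx": 0.002,"dy": -0.021,"dz": 0.008,"ax": 0,"ay": 0.4,"az": 0},{"dx": 0.002,"dy": -0.021,"dz": 0.008,"ax": 0,"ay": 0.4,"az": 0},{"dx": 0.002,"dy": -0.021,"dz": 0.008,"ax": 0,"ay": 0.4,"az": 0},{"dx": 0.002,"dy": -0.021,"dz": 0.008,"ax": 0,"ay": 0.4,"az": 0},{"dx": 0.002,"dy": -0.021,"dz": 0.008,"ax": 0,"ay": 0.4,"az": 0}])

```text
time_s: 10.72
ee_pos: [0.404, -0.0202, 0.1781]
eef_rot: [-3.124, 0.323, 3.019]
force: [0.7, 1.4, -1.8]
grip_width: 0.0237
```

>>> play_rows(commands=[{"dx": 0.002,"dy": -0.021,"dz": 0.008,"ax": 0,"ay": 0.4,"az": 0},{"dx": 0.002,"dy": -0.021,"dz": 0.008,"ax": 0,"ay": 0.4,"az": 0},{"dx": 0.002,"dy": -0.021,"dz": 0.008,"ax": 0,"ay": 0.4,"az": 0},{"dx": 0.002,"dy": -0.021,"dz": 0.008,"ax": 0,"ay": 0.4,"az": 0},{"dx": 0.002,"dy": -0.015,"dz": 0.005,"ax": 0,"ay": 0.4,"az": 0}])

```text
time_s: 11.13
ee_pos: [0.3908, -0.1244, 0.1435]
eef_rot: [-3.125, 0.291, 3.017]
force: [-1.0, 0.0, -1.0]
grip_width: 0.0235
```

```bash
python3 - <<'E'
from fit import *
o=log();show(o)
p,A=tool_for(45,(-.03,-.0155,.245),.15);print(p);row(p,A,5)
save('side','s1.png');save('top','t1.png')
s=cv2.imread('pics/s1.png');t=cv2.imread('pics/t1.png')
z=lambda im,x,y,w,h,k:cv2.resize(im[y:y+h,x:x+w],None,fx=k,fy=k,interpolation=cv2.INTER_CUBIC)
c=np.hstack([z(s,280,90,130,130,3),z(t,340,120,130,130,3)]);cv2.imwrite('pics/crop3.png',c)
g,Ag=gauge_now(o)
for n in('side','top'):print(n,[proj(n,g+Ag.apply([x,0,0])).round(1).tolist() for x in(-.06,.05,.15)])
E
```

```text
{'time_s': 11.133, 'qpos': [-0.446, -0.097, 2.162, 0.104, 0.797, -1.952], 'ee_pos': [0.391, -0.124, 0.143], 'eef_rot': [-3.125, 0.291, 3.017], 'force': [-1.019, 0.045, -0.98], 'moment': [0.117, 0.101, 0.012], 'grip_width': 0.024}
lean 43.5 gx_y 0.007 gy [-0.003  1.    -0.006] ring [-0.1312 -0.0168  0.2515] topwire [-0.1209 -0.0167  0.2624]
[ 0.48874095 -0.13494788  0.13977667]
row x5 [-0.0187, 0.0005, 0.0062] [-0.06, 0.3, 0.05]
mid [ 0.44  -0.13   0.142]
side [[399.1, 201.6], [387.0, 176.1], [375.9, 152.8]]
top [[390.3, 251.1], [395.8, 230.1], [401.3, 209.4]]
```

View pics/crop3.png

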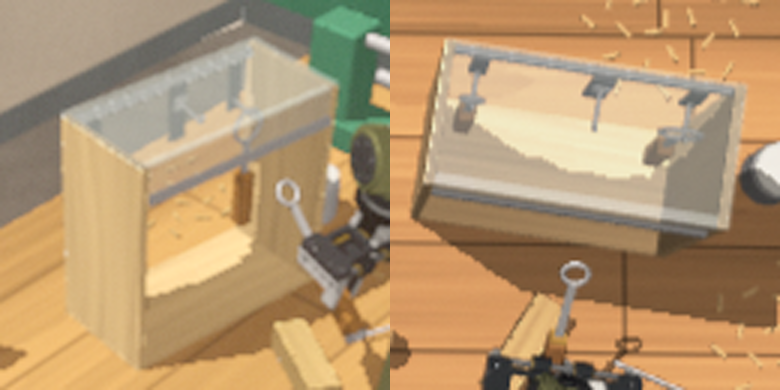

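The side picture has the ring at about (376,154), as predicted, and the top picture at about (402,211), roughly 5 mm nearer the robot than predicted. The gauge is held in line with the middle hook. I'll lower it a little, then go in under the lip.

>>> play_rows(commands=[{"dx": 0.0035,"dy": 0,"dz": 0.0115,"ax": 0,"ay": 0,"az": 0},{"dx": 0,"dy": 0,"dz": 0.003,"ax": 0,"ay": 0,"az": 0},{"dx": -0.015,"dy": 0,"dz": 0.0045,"ax": 0,"ay": 0,"az": 0},{"dx": -0.019,"dy": 0,"dz": 0.0057,"ax": 0,"ay": 0,"az": 0},{"dx": -0.019,"dy": 0,"dz": 0.0057,"ax": 0,"ay": 0,"az": 0}])

```text
time_s: 11.65
ee_pos: [0.4464, -0.1305, 0.1313]
eef_rot: [-3.125, 0.293, 3.013]
force: [-1.1, -0.8, -1.5]
grip_width: 0.0238
```

```bash
python3 - <<'E'
from fit import *
o=log();show(o)
p,A=tool_for(45,(-.02,-.0155,.25),.15);print(p);row(p,A,5)
E
```

```text
{'time_s': 11.65, 'qpos': [-0.398, 0.054, 2.048, 0.089, 0.754, -1.893], 'ee_pos': [0.446, -0.13, 0.131], 'eef_rot': [-3.125, 0.293, 3.013], 'force': [-1.143, -0.768, -1.541], 'moment': [0.082, 0.125, -0.01], 'grip_width': 0.024}
lean 43.4 gx_y 0.004 gy [ 0.001  1.    -0.006] ring [-0.0755 -0.0161  0.2395] topwire [-0.0652 -0.016   0.2504]
[ 0.49865527 -0.13625414  0.14477667]
row x5 [-0.0108, 0.0002, 0.0003] [-0.06, 0.31, 0.01]
mid [ 0.472 -0.133  0.138]
```

>>> play_rows(commands=[{"dx": -0.0115,"dy": 0,"dz": 0.0035,"ax": 0,"ay": 0,"az": 0},{"dx": -0.0115,"dy": 0,"dz": 0.0035,"ax": 0,"ay": 0,"az": 0},{"dx": -0.0115,"dy": 0,"dz": 0.0035,"ax": 0,"ay": 0,"az": 0},{"dx": -0.0115,"dy": 0,"dz": 0.0035,"ax": 0,"ay": 0,"az": 0},{"dx": -0.006,"dy": 0,"dz": 0.002,"ax": 0,"ay": 0,"az": 0}])

```text
time_s: 12.07
ee_pos: [0.5062, -0.134, 0.1352]
eef_rot: [-3.125, 0.296, 3.017]
force: [-0.1, -1.1, -0.8]
grip_width: 0.0236
```

```bash
python3 - <<'E'
from fit import *
o=log();show(o)
p,A=tool_for(45,(-.02,-.0155,.285),.15);print(p);row(p,A,5)
E
```

```text
{'time_s': 12.067, 'qpos': [-0.354, 0.175, 1.901, 0.072, 0.774, -1.842], 'ee_pos': [0.506, -0.134, 0.135], 'eef_rot': [-3.125, 0.296, 3.017], 'force': [-0.118, -1.075, -0.796], 'moment': [0.086, 0.098, -0.01], 'grip_width': 0.024}
lean 43.2 gx_y 0.006 gy [-0.003  1.    -0.005] ring [-0.0161 -0.0114  0.2438] topwire [-0.0058 -0.0113  0.2547]
[ 0.49865527 -0.13625414  0.17977667]
row x5 [-0.0011, -0.0008, -0.0089] [-0.05, 0.35, 0.05]
mid [ 0.502 -0.135  0.157]
```

>>> play_rows(commands=[{"dx": -0.0014,"dy": -0.0008,"dz": -0.0105,"ax": 0,"ay": 0.4,"az": 0},{"dx": -0.0014,"dy": -0.0008,"dz": -0.0105,"ax": 0,"ay": 0.4,"az": 0},{"dx": -0.0014,"dy": -0.0008,"dz": -0.0105,"ax": 0,"ay": 0.4,"az": 0},{"dx": -0.0014,"dy": -0.0008,"dz": -0.0105,"ax": 0,"ay": 0.4,"az": 0},{"dx": -0.0014,"dy": -0.0008,"dz": -0.0105,"ax": 0,"ay": 0.4,"az": 0}])

```text
time_s: 12.48
ee_pos: [0.4977, -0.1324, 0.1899]
eef_rot: [-3.127, 0.256, 3.019]
force: [-0.3, 0.1, -1.2]
grip_width: 0.0237
```

```bash
python3 - <<'E'
from fit import *
o=log();show(o)
save('side','s2.png');save('top','t2.png');save('wrist','w5.png')
s=cv2.imread('pics/s2.png');t=cv2.imread('pics/t2.png');w=cv2.imread('pics/w5.png')
z=lambda im,x,y,w,h,k:cv2.resize(im[y:y+h,x:x+w],None,fx=k,fy=k,interpolation=cv2.INTER_CUBIC)
c=np.hstack([z(s,310,95,66,66,6),z(t,375,135,66,66,6)]);c=c[:,:792];c=np.vstack([c,cv2.resize(w,(792,495))[:200]]);cv2.imwrite('pics/crop4.png',c)
g,Ag=gauge_now(o)
for n in('side','top'):print(n,[proj(n,g+Ag.apply([x,0,0])).round(1).tolist() for x in(.05,.132,.15,.168)])
E
```

```text
{'time_s': 12.483, 'qpos': [-0.353, 0.105, 1.834, 0.054, 0.95, -1.825], 'ee_pos': [0.498, -0.132, 0.19], 'eef_rot': [-3.127, 0.256, 3.019], 'force': [-0.255, 0.12, -1.166], 'moment': [0.083, 0.105, -0.053], 'grip_width': 0.024}
lean 45.5 gx_y 0.007 gy [-0.006  1.    -0.004] ring [-0.0205 -0.0107  0.2941] topwire [-0.0097 -0.0106  0.3046]
side [[367.2, 154.7], [357.9, 136.2], [355.8, 132.1], [353.7, 128.0]]
top [[400.0, 198.8], [404.6, 180.2], [405.7, 176.0], [406.7, 171.7]]
```

View pics/crop4.png

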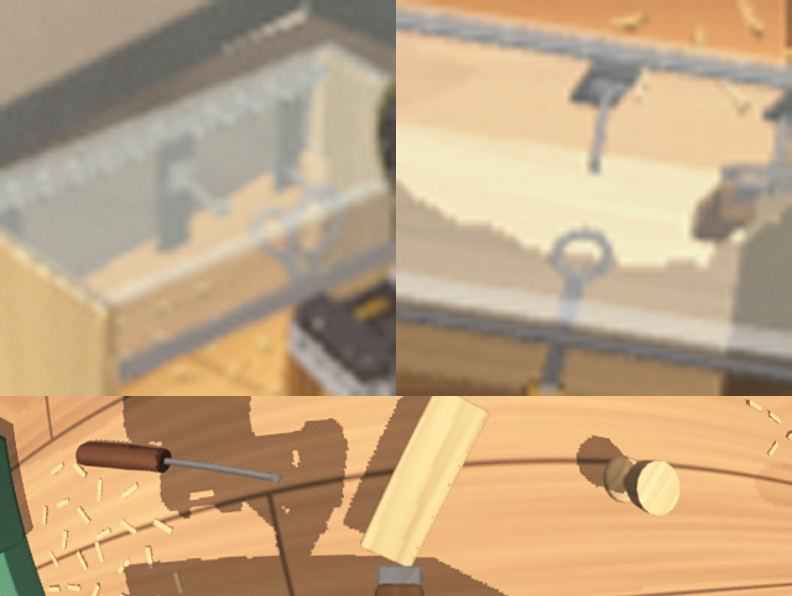

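Top crop: the ring centre is at (405.7,177), the hook's end at (408.5,163), and the ring is about 5 mm to +y of the hook's line. Side crop: the ring is at (356,134) and the hook's end at (347,130), so the ring is at a fitting height. I'll shift it in -y and go in slowly.

>>> play_rows(commands=[{"dx": 0,"dy": -0.003,"dz": 0,"ax": 0,"ay": 0,"az": 0},{"dx": -0.003,"dy": -0.002,"dz": 0.001,"ax": 0,"ay": 0,"az": 0},{"dx": -0.006,"dy": -0.001,"dz": 0.0015,"ax": 0,"ay": 0,"az": 0},{"dx": -0.006,"dy": -0.001,"dz": 0.0015,"ax": 0,"ay": 0,"az": 0},{"dx": -0.004,"dy": -0.001,"dz": 0.001,"ax": 0,"ay": 0,"az": 0}])

```text
time_s: 13.05
ee_pos: [0.5171, -0.143, 0.1874]
eef_rot: [-3.127, 0.256, 3.019]
force: [-0.3, -0.1, -0.6]
grip_width: 0.0236
```

```bash
python3 - <<'E'
from fit import *
o=log();show(o)
p,A=tool_for(45.5,(.030,-.0155,.294),.15);row(p,A,5)
E
```

```text
{'time_s': 13.05, 'qpos': [-0.361, 0.156, 1.782, 0.056, 0.952, -1.834], 'ee_pos': [0.517, -0.143, 0.187], 'eef_rot': [-3.127, 0.256, 3.019], 'force': [-0.264, -0.063, -0.613], 'moment': [0.059, 0.062, 0.034], 'grip_width': 0.024}
lean 45.6 gx_y 0.007 gy [-0.006  1.    -0.004] ring [ 2.000e-04 -1.870e-02  2.916e-01] topwire [ 0.0109 -0.0186  0.3021]
row x5 [-0.0059, 0.0008, 0.0011] [-0.02, -0.01, 0.08]
mid [ 0.532 -0.143  0.189]
```

>>> play_rows(commands=[{"dx": -0.005,"dy": 0.001,"dz": -0.003,"ax": 0,"ay": 0,"az": 0},{"dx": -0.006,"dy": 0.0005,"dz": 0.001,"ax": 0,"ay": 0,"az": 0},{"dx": -0.006,"dy": 0.0005,"dz": 0.001,"ax": 0,"ay": 0,"az": 0},{"dx": -0.006,"dy": 0.0005,"dz": 0.001,"ax": 0,"ay": 0,"az": 0},{"dx": -0.004,"dy": 0.0005,"dz": 0.001,"ax": 0,"ay": 0,"az": 0}])

```text
time_s: 13.47
ee_pos: [0.5469, -0.1436, 0.1929]
eef_rot: [-3.128, 0.254, 3.019]
force: [1.2, -0.4, -1.6]
grip_width: 0.0236
```

```bash
python3 - <<'E'
from fit import *
o=log();show(o)
save('side','s3.png');save('top','t3.png')
s=cv2.imread('pics/s3.png');t=cv2.imread('pics/t3.png')
z=lambda im,x,y,w,h,k:cv2.resize(im[y:y+h,x:x+w],None,fx=k,fy=k,interpolation=cv2.INTER_CUBIC)
c=np.hstack([z(s,325,105,40,50,10),z(t,387,140,40,50,10)]);cv2.imwrite('pics/crop5.png',c)
E
```

```text
{'time_s': 13.467, 'qpos': [-0.341, 0.214, 1.698, 0.049, 0.978, -1.809], 'ee_pos': [0.547, -0.144, 0.193], 'eef_rot': [-3.128, 0.254, 3.019], 'force': [1.205, -0.434, -1.57], 'moment': [0.069, 0.061, -0.003], 'grip_width': 0.024}
lean 45.6 gx_y 0.006 gy [-0.006  1.    -0.003] ring [ 0.0299 -0.0155  0.2969] topwire [ 0.0406 -0.0154  0.3074]
```

View pics/crop5.png

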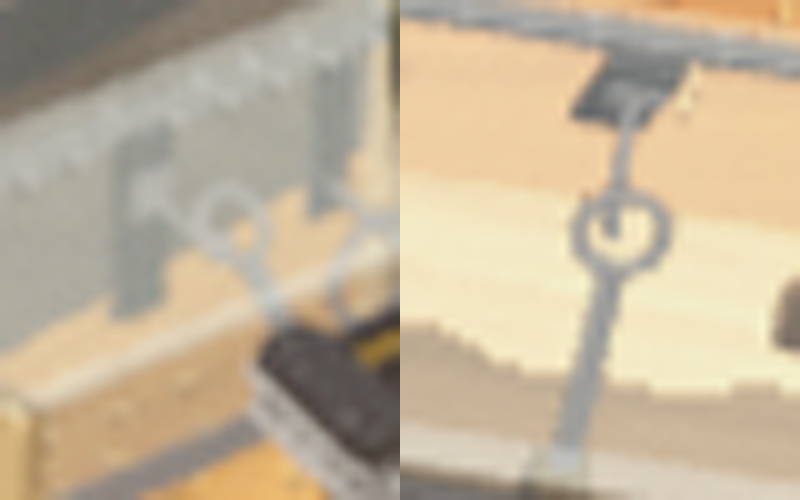

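The top crop shows the ring around the hook's end: the far wire is 13 mm behind it and the near wire about 13 mm in front, well centred. Letting it down slowly.

>>> play_rows(commands=[{"dx": 0.0007,"dy": 0,"dz": 0.0025,"ax": 0,"ay": 0,"az": 0},{"dx": 0.0007,"dy": 0,"dz": 0.0025,"ax": 0,"ay": 0,"az": 0},{"dx": 0.0007,"dy": 0,"dz": 0.0025,"ax": 0,"ay": 0,"az": 0},{"dx": 0.0005,"dy": 0,"dz": 0.002,"ax": 0,"ay": 0,"az": 0},{"dx": 0,"dy": 0,"dz": 0,"ax": 0,"ay": 0,"az": 0}])

```text
time_s: 13.98
ee_pos: [0.5458, -0.1434, 0.1813]
eef_rot: [-3.128, 0.253, 3.019]
force: [0.7, 0.8, -1.0]
grip_width: 0.0235
```

```bash
python3 - <<'E'
from fit import *
o=log();show(o)
E
```

```text
{'time_s': 13.983, 'qpos': [-0.341, 0.225, 1.714, 0.05, 0.953, -1.811], 'ee_pos': [0.546, -0.143, 0.181], 'eef_rot': [-3.128, 0.253, 3.019], 'force': [0.738, 0.793, -0.988], 'moment': [0.138, 0.071, -0.027], 'grip_width': 0.024}
lean 45.7 gx_y 0.007 gy [-0.006  1.    -0.003] ring [ 0.0289 -0.0155  0.2852] topwire [ 0.0397 -0.0154  0.2957]
```

>>> play_rows(commands=[{"dx": 0.0003,"dy": 0,"dz": 0.001,"ax": 0,"ay": 0,"az": 0},{"dx": 0.0003,"dy": 0,"dz": 0.001,"ax": 0,"ay": 0,"az": 0},{"dx": 0.0003,"dy": 0,"dz": 0.001,"ax": 0,"ay": 0,"az": 0},{"dx": 0,"dy": 0,"dz": 0,"ax": 0,"ay": 0,"az": 0},{"dx": 0,"dy": 0,"dz": 0,"ax": 0,"ay": 0,"az": 0}])

```text
time_s: 14.4
ee_pos: [0.5454, -0.1435, 0.1779]
eef_rot: [-3.128, 0.253, 3.019]
force: [0.7, -0.9, -1.6]
grip_width: 0.0234
```

>>> play_rows(commands=[{"dx": 0.0003,"dy": 0,"dz": 0.001,"ax": 0,"ay": 0,"az": 0},{"dx": 0.0002,"dy": 0,"dz": 0.0007,"ax": 0,"ay": 0,"az": 0},{"dx": 0,"dy": 0,"dz": 0,"ax": 0,"ay": 0,"az": 0},{"dx": 0,"dy": 0,"dz": 0,"ax": 0,"ay": 0,"az": 0},{"dx": 0,"dy": 0,"dz": 0,"ax": 0,"ay": 0,"az": 0}])

```text
time_s: 14.82
ee_pos: [0.5454, -0.1436, 0.1761]
eef_rot: [-3.128, 0.254, 3.019]
force: [0.2, 0.2, -1.7]
grip_width: 0.0237
```

```bash
python3 - <<'E'
from fit import *
o=log();show(o)
E
```

```text
{'time_s': 14.817, 'qpos': [-0.341, 0.229, 1.721, 0.051, 0.941, -1.812], 'ee_pos': [0.545, -0.144, 0.176], 'eef_rot': [-3.128, 0.254, 3.019], 'force': [0.155, 0.207, -1.706], 'moment': [0.082, 0.12, -0.047], 'grip_width': 0.024}
lean 45.7 gx_y 0.006 gy [-0.006  1.    -0.003] ring [ 0.0286 -0.0157  0.2801] topwire [ 0.0393 -0.0156  0.2905]
```

>>> play_rows(commands=[{"dx": 0.0002,"dy": 0,"dz": 0.0008,"ax": 0,"ay": 0,"az": 0},{"dx": 0.0001,"dy": 0,"dz": 0.0005,"ax": 0,"ay": 0,"az": 0},{"dx": 0,"dy": 0,"dz": 0,"ax": 0,"ay": 0,"az": 0},{"dx": 0,"dy": 0,"dz": 0,"ax": 0,"ay": 0,"az": 0},{"dx": 0,"dy": 0,"dz": 0,"ax": 0,"ay": 0,"az": 0}])

```text
time_s: 15.23
ee_pos: [0.5455, -0.1436, 0.1747]
eef_rot: [-3.128, 0.254, 3.019]
force: [-0.3, 0.6, -2.2]
grip_width: 0.0239
```

>>> play_rows(commands=[{"dx": 0.0002,"dy": 0,"dz": 0.0008,"ax": 0,"ay": 0,"az": 0},{"dx": 0.0001,"dy": 0,"dz": 0.0005,"ax": 0,"ay": 0,"az": 0},{"dx": 0,"dy": 0,"dz": 0,"ax": 0,"ay": 0,"az": 0},{"dx": 0,"dy": 0,"dz": 0,"ax": 0,"ay": 0,"az": 0},{"dx": 0,"dy": 0,"dz": 0,"ax": 0,"ay": 0,"az": 0}])

```text
time_s: 15.65
ee_pos: [0.5456, -0.1436, 0.1734]
eef_rot: [-3.128, 0.254, 3.019]
force: [0.2, 0.4, -1.6]
grip_width: 0.0237
```

>>> play_rows(commands=[{"dx": 0.0002,"dy": 0,"dz": 0.0008,"ax": 0,"ay": 0,"az": 0},{"dx": 0.0001,"dy": 0,"dz": 0.0005,"ax": 0,"ay": 0,"az": 0},{"dx": 0,"dy": 0,"dz": 0,"ax": 0,"ay": 0,"az": 0},{"dx": 0,"dy": 0,"dz": 0,"ax": 0,"ay": 0,"az": 0},{"dx": 0,"dy": 0,"dz": 0,"ax": 0,"ay": 0,"az": 0}])

```text
time_s: 16.07
ee_pos: [0.5461, -0.1438, 0.1726]
eef_rot: [-3.127, 0.256, 3.019]
force: [-0.1, 1.0, 0.3]
grip_width: 0.0235
```

>>> play_rows(commands=[{"dx": 0.0002,"dy": 0,"dz": 0.0008,"ax": 0,"ay": 0,"az": 0},{"dx": 0.0001,"dy": 0,"dz": 0.0005,"ax": 0,"ay": 0,"az": 0},{"dx": 0,"dy": 0,"dz": 0,"ax": 0,"ay": 0,"az": 0},{"dx": 0,"dy": 0,"dz": 0,"ax": 0,"ay": 0,"az": 0},{"dx": 0,"dy": 0,"dz": 0,"ax": 0,"ay": 0,"az": 0}])

```text
time_s: 16.48
ee_pos: [0.5467, -0.1439, 0.1718]
eef_rot: [-3.127, 0.258, 3.019]
force: [-0.7, 0.1, 1.0]
grip_width: 0.0234
```

Contact felt: Fz rose from about -1.7 to +1.0 N, so the ring bears with about 2.7 N, at the shank's expected height (0.284). Next I work out how to lower the handle about that contact.

```bash
cat >> fit.py <<'E'
def lower(lean,n,dz=0):
    o=ctrl.get_obs();p,A=gauge_now(o);t=toloc(p+A.apply([.163,0,0]));t[2]+=dz
    l0=np.degrees(np.arctan2(*Rc.inv().apply(A.apply([1,0,0]))[[0,2]]))
    P,B=tool_for(lean,t,.163);row(P,B,n)
E
python3 - <<'E'
from fit import *
o=log();show(o);lower(38,5);lower(38,1)
k,e=fit();P,B=tool_for(20,(.0395,-.0155,.286),.165);print(P,ik(P,B,k,[[-.3,.3,1.9,0.1,.4,-1.7]]))
E
```

```text
{'time_s': 16.483, 'qpos': [-0.341, 0.235, 1.726, 0.052, 0.927, -1.813], 'ee_pos': [0.547, -0.144, 0.172], 'eef_rot': [-3.127, 0.258, 3.019], 'force': [-0.673, 0.13, 0.953], 'moment': [0.04, -0.238, 0.011], 'grip_width': 0.023}
lean 45.4 gx_y 0.007 gy [-0.006  1.    -0.004] ring [ 0.0294 -0.0158  0.2762] topwire [ 0.0401 -0.0157  0.2867]
row x5 [-0.0021, 0.0003, 0.0037] [-0.02, -1.49, 0.09]
mid [ 0.554 -0.144  0.164]
row x1 [-0.0115, 0.0013, 0.018] [-0.08, -7.44, 0.47]
mid [ 0.554 -0.144  0.164]
[ 0.60676308 -0.15049784  0.13051664] (np.float64(3.1874721010916425e-18), array([-0.35725181,  0.26269342,  1.9231488 ,  0.47913067,  0.29668565,
       -2.20688272]))
```

>>> play_rows(commands=[{"dx": -0.002,"dy": 0.0002,"dz": 0.0036,"ax": 0,"ay": -1.5,"az": 0},{"dx": -0.002,"dy": 0.0002,"dz": 0.0036,"ax": 0,"ay": -1.5,"az": 0},{"dx": -0.002,"dy": 0.0002,"dz": 0.0036,"ax": 0,"ay": -1.5,"az": 0},{"dx": -0.002,"dy": 0.0002,"dz": 0.0036,"ax": 0,"ay": -1.5,"az": 0},{"dx": -0.002,"dy": 0.0002,"dz": 0.0036,"ax": 0,"ay": -1.5,"az": 0}])

```text
time_s: 16.9
ee_pos: [0.5623, -0.1452, 0.1576]
eef_rot: [-3.126, 0.393, 3.021]
force: [0.4, -0.2, 0.1]
grip_width: 0.0239
```

```bash
python3 - <<'E'
from fit import *
o=log();show(o);lower(30,5)
E
```

```text
{'time_s': 16.9, 'qpos': [-0.348, 0.228, 1.8, 0.107, 0.729, -1.861], 'ee_pos': [0.562, -0.145, 0.158], 'eef_rot': [-3.126, 0.393, 3.021], 'force': [0.409, -0.247, 0.074], 'moment': [0.028, -0.111, -0.012], 'grip_width': 0.024}
lean 37.7 gx_y 0.008 gy [-0.007  1.    -0.004] ring [ 0.03   -0.0149  0.2758] topwire [ 0.0392 -0.0148  0.2877]
row x5 [-0.0022, 0.0003, 0.0038] [-0.01, -1.54, 0.11]
mid [ 0.571 -0.146  0.151]
```

>>> play_rows(commands=[{"dx": -0.002,"dy": 0.0002,"dz": 0.0039,"ax": 0,"ay": -1.6,"az": 0},{"dx": -0.002,"dy": 0.0002,"dz": 0.0039,"ax": 0,"ay": -1.6,"az": 0},{"dx": -0.002,"dy": 0.0002,"dz": 0.0039,"ax": 0,"ay": -1.6,"az": 0},{"dx": -0.002,"dy": 0.0002,"dz": 0.0039,"ax": 0,"ay": -1.6,"az": 0},{"dx": -0.002,"dy": 0.0002,"dz": 0.0039,"ax": 0,"ay": -1.6,"az": 0}])

```text
time_s: 17.32
ee_pos: [0.581, -0.1473, 0.1444]
eef_rot: [-3.124, 0.541, 3.023]
force: [2.2, -0.2, 1.4]
grip_width: 0.0238
```

```bash
python3 - <<'E'
from fit import *
o=log();show(o);lower(24,5)
E
```

```text
{'time_s': 17.317, 'qpos': [-0.355, 0.237, 1.87, 0.213, 0.511, -1.96], 'ee_pos': [0.581, -0.147, 0.144], 'eef_rot': [-3.124, 0.541, 3.023], 'force': [2.248, -0.16, 1.396], 'moment': [0.069, -0.154, -0.063], 'grip_width': 0.024}
lean 29.2 gx_y 0.008 gy [-0.007  1.    -0.005] ring [ 0.0303 -0.0144  0.2753] topwire [ 0.0376 -0.0143  0.2884]
row x5 [-0.0015, 0.0003, 0.0026] [-0.01, -1.04, 0.11]
mid [ 0.588 -0.147  0.141]
```

>>> play_rows(commands=[{"dx": -0.0022,"dy": 0,"dz": 0.0025,"ax": 0,"ay": -1.1,"az": 0},{"dx": -0.0022,"dy": 0,"dz": 0.0025,"ax": 0,"ay": -1.1,"az": 0},{"dx": -0.0022,"dy": 0,"dz": 0.0025,"ax": 0,"ay": -1.1,"az": 0},{"dx": -0.0022,"dy": 0,"dz": 0.0025,"ax": 0,"ay": -1.1,"az": 0},{"dx": -0.0022,"dy": 0,"dz": 0.0025,"ax": 0,"ay": -1.1,"az": 0}])

```text
time_s: 17.73
ee_pos: [0.5961, -0.1492, 0.1375]
eef_rot: [-3.124, 0.637, 3.024]
force: [-0.3, 0.2, -1.1]
grip_width: 0.0234
```

```bash
python3 - <<'E'
from fit import *
o=log();show(o);lower(18,5)
P,B=tool_for(14,(.039,-.015,.288),.165);k,e=fit();print(ik(P,B,k,[[-.3,.3,1.9,0.1,.4,-1.7]]))
E
```

```text
{'time_s': 17.733, 'qpos': [-0.358, 0.258, 1.902, 0.347, 0.375, -2.09], 'ee_pos': [0.596, -0.149, 0.138], 'eef_rot': [-3.124, 0.637, 3.024], 'force': [-0.296, 0.235, -1.09], 'moment': [0.088, 0.327, 0.003], 'grip_width': 0.023}
lean 23.7 gx_y 0.008 gy [-0.008  1.    -0.005] ring [ 0.0326 -0.0144  0.2752] topwire [ 0.0386 -0.0143  0.2889]
row x5 [-0.0016, 0.0003, 0.0028] [0.01, -1.14, 0.12]
mid [ 0.604 -0.15   0.134]
(np.float64(0.00019068698931281342), array([-0.34938913,  0.29277728,  1.93641853,  0.80497936,  0.18655259,
       -2.52      ]))
```

>>> play_rows(commands=[{"dx": -0.0012,"dy": 0.0002,"dz": 0.0025,"ax": 0,"ay": -0.9,"az": 0},{"dx": -0.0012,"dy": 0.0002,"dz": 0.0025,"ax": 0,"ay": -0.9,"az": 0},{"dx": -0.0012,"dy": 0.0002,"dz": 0.0025,"ax": 0,"ay": -0.9,"az": 0},{"dx": -0.0012,"dy": 0.0002,"dz": 0.0025,"ax": 0,"ay": -0.9,"az": 0},{"dx": -0.0012,"dy": 0.0002,"dz": 0.0025,"ax": 0,"ay": -0.9,"az": 0}])

```text
time_s: 18.15
ee_pos: [0.6092, -0.1504, 0.1313]
eef_rot: [-3.122, 0.72, 3.025]
force: [-0.6, 0.5, 1.3]
grip_width: 0.024
```

```bash
python3 - <<'E'
from fit import *
o=log();show(o)
save('side','s4.png');save('top','t4.png')
s=cv2.imread('pics/s4.png');t=cv2.imread('pics/t4.png')
z=lambda im,x,y,w,h,k:cv2.resize(im[y:y+h,x:x+w],None,fx=k,fy=k,interpolation=cv2.INTER_CUBIC)
c=np.hstack([z(s,315,100,57,75,7),z(t,387,140,57,75,7)]);cv2.imwrite('pics/crop6.png',c)
E
```

```text
{'time_s': 18.15, 'qpos': [-0.359, 0.285, 1.925, 0.567, 0.262, -2.305], 'ee_pos': [0.609, -0.15, 0.131], 'eef_rot': [-3.122, 0.72, 3.025], 'force': [-0.572, 0.45, 1.342], 'moment': [0.057, -0.149, -0.147], 'grip_width': 0.024}
lean 18.9 gx_y 0.008 gy [-0.007  1.    -0.006] ring [ 0.0342 -0.0138  0.2736] topwire [ 0.0391 -0.0137  0.2878]
```

View pics/crop6.png

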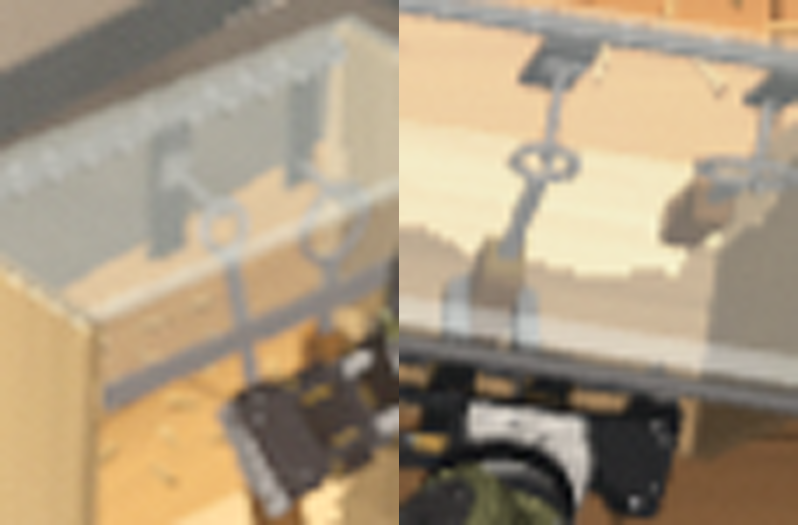

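Both crops show the ring threaded on the hook's shank behind its upturned end, handle leaning 19 degrees, bearing about 2.7 N. Letting go now.

```bash
python3 - <<'E'
from fit import *
o=ctrl.get_obs();A=R.from_euler('xyz',o['eef_rot']);p=np.array(o['ee_pos']);k,e=fit();q=np.array(o['qpos'])
print(e,np.degrees(np.arcsin(-A.apply([0,0,1])[2])))
for d in(.03,.06,.09,.12,.15):
    b=ik(p-A.apply([0,0,d]),A,k,[q]);q=b[1];print(d,b[0],q.round(2))
E
```

```text
0.011828871759472115 48.75663390144819
0.03 2.4290718866062612e-24 [-0.37  0.19  1.96  0.48  0.31 -2.22]
0.06 1.8230709911293605e-26 [-0.38  0.11  1.99  0.44  0.36 -2.18]
0.09 1.2997145077375027e-26 [-0.39  0.04  2.02  0.4   0.41 -2.15]
0.12 1.5466824307281338e-26 [-0.4  -0.04  2.04  0.37  0.47 -2.12]
0.15 3.258109961709509e-26 [-0.41 -0.12  2.05  0.35  0.53 -2.1 ]
```

>>> play_rows(commands=[{"dx": 0,"dy": 0,"dz": 0,"ax": 0,"ay": 0,"az": 0},{"dx": 0,"dy": 0,"dz": 0,"ax": 0,"ay": 0,"az": 0},{"dx": 0,"dy": 0,"dz": 0,"ax": 0,"ay": 0,"az": 0},{"dx": 0,"dy": 0,"dz": 0,"ax": 0,"ay": 0,"az": 0},{"dx": 0,"dy": 0,"dz": 0,"ax": 0,"ay": 0,"az": 0}], claw=0.6)

```text
time_s: 18.67
ee_pos: [0.6086, -0.15, 0.1308]
eef_rot: [-3.123, 0.716, 3.025]
force: [0.0, 0.4, -0.4]
grip_width: 0.0539
```

>>> play_rows(commands=[{"dx": 0,"dy": 0,"dz": -0.012,"ax": 0,"ay": 0,"az": 0},{"dx": 0,"dy": 0,"dz": -0.018,"ax": 0,"ay": 0,"az": 0},{"dx": 0,"dy": 0,"dz": -0.02,"ax": 0,"ay": 0,"az": 0},{"dx": 0,"dy": 0,"dz": -0.02,"ax": 0,"ay": 0,"az": 0},{"dx": 0,"dy": 0,"dz": -0.02,"ax": 0,"ay": 0,"az": 0}])

```text
time_s: 19.08
ee_pos: [0.5476, -0.1408, 0.1967]
eef_rot: [-3.125, 0.708, 3.024]
force: [0.7, 0.3, 0.1]
grip_width: 0.0563
```

>>> play_rows(commands=[{"dx": 0,"dy": 0,"dz": -0.02,"ax": 0,"ay": 0,"az": 0},{"dx": 0,"dy": 0,"dz": -0.02,"ax": 0,"ay": 0,"az": 0},{"dx": 0,"dy": 0,"dz": -0.02,"ax": 0,"ay": 0,"az": 0},{"dx": 0,"dy": 0,"dz": -0.02,"ax": 0,"ay": 0,"az": 0},{"dx": 0,"dy": 0,"dz": -0.01,"ax": 0,"ay": 0,"az": 0}])

```text
time_s: 19.5
ee_pos: [0.4854, -0.1317, 0.2694]
eef_rot: [-3.123, 0.708, 3.025]
force: [0.4, 0.5, 0.8]
grip_width: 0.0562
```

>>> play_rows(commands=[{"dx": 0.015,"dy": 0,"dz": -0.005,"ax": 0,"ay": 0,"az": 0},{"dx": 0.015,"dy": 0,"dz": -0.005,"ax": 0,"ay": 0,"az": 0},{"dx": 0.015,"dy": 0,"dz": -0.005,"ax": 0,"ay": 0,"az": 0},{"dx": 0.01,"dy": 0,"dz": -0.005,"ax": 0,"ay": 0,"az": 0},{"dx": 0,"dy": 0,"dz": 0,"ax": 0,"ay": 0,"az": 0}])

```text
time_s: 19.92
ee_pos: [0.4281, -0.1245, 0.2514]
eef_rot: [-3.119, 0.713, 3.027]
force: [0.4, -0.4, 0.4]
grip_width: 0.0565
```

>>> play_rows(commands=[{"dx": 0,"dy": 0,"dz": 0,"ax": 0,"ay": 0,"az": 0},{"dx": 0,"dy": 0,"dz": 0,"ax": 0,"ay": 0,"az": 0},{"dx": 0,"dy": 0,"dz": 0,"ax": 0,"ay": 0,"az": 0},{"dx": 0,"dy": 0,"dz": 0,"ax": 0,"ay": 0,"az": 0},{"dx": 0,"dy": 0,"dz": 0,"ax": 0,"ay": 0,"az": 0}])

```text
time_s: 20.33
ee_pos: [0.4297, -0.125, 0.2526]
eef_rot: [-3.119, 0.714, 3.027]
force: [-0.5, -0.3, 0.5]
grip_width: 0.0564
```

```bash
python3 - <<'E'
from fit import *
log();a=save('side','s5.png');save('top','t5.png')
for i in range(6): b=viewer.camera('side'); print(np.abs(a.astype(int)-b)[90:220,280:400].max(2).__gt__(40).sum())
s=cv2.imread('pics/s5.png');t=cv2.imread('pics/t5.png')
z=lambda im,x,y,w,h,k:cv2.resize(im[y:y+h,x:x+w],None,fx=k,fy=k,interpolation=cv2.INTER_CUBIC)
c=np.hstack([z(s,295,95,100,130,4),z(t,350,120,100,130,4)]);cv2.imwrite('pics/crop7.png',c)
E
```

```text
{'time_s': 20.333, 'qpos': [-0.498, -0.337, 2.206, 0.392, 0.626, -2.188], 'ee_pos': [0.43, -0.125, 0.253], 'eef_rot': [-3.119, 0.714, 3.027], 'force': [-0.466, -0.258, 0.473], 'moment': [0.109, 0.183, 0.025], 'grip_width': 0.056}
94
223
301
320
329
320
```

View pics/crop7.png

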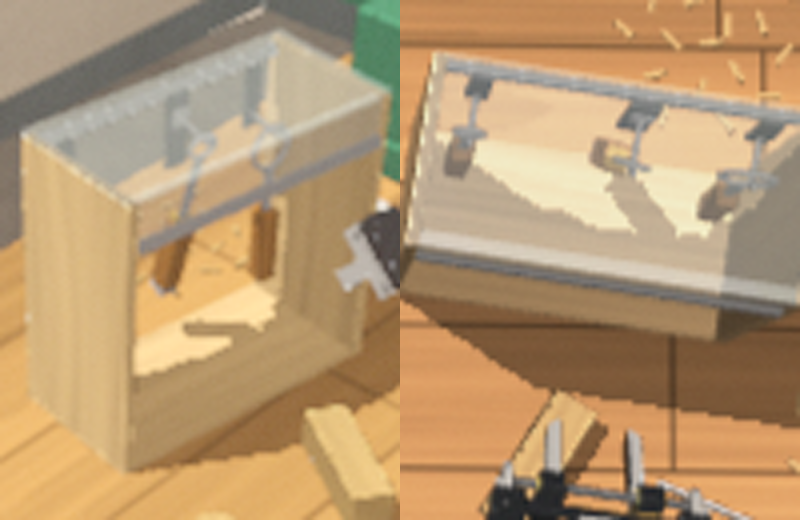

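The gauge hangs on the middle hook and is swinging, with the gripper well clear. I'll let it settle for a few seconds.

>>> play_rows(commands=[{"dx": 0,"dy": 0,"dz": 0,"ax": 0,"ay": 0,"az": 0},{"dx": 0,"dy": 0,"dz": 0,"ax": 0,"ay": 0,"az": 0},{"dx": 0,"dy": 0,"dz": 0,"ax": 0,"ay": 0,"az": 0},{"dx": 0,"dy": 0,"dz": 0,"ax": 0,"ay": 0,"az": 0},{"dx": 0,"dy": 0,"dz": 0,"ax": 0,"ay": 0,"az": 0}])

```text
time_s: 21.15
ee_pos: [0.4293, -0.125, 0.2526]
eef_rot: [-3.118, 0.714, 3.027]
force: [-0.1, 0.0, 0.1]
grip_width: 0.0567
```

>>> play_rows(commands=[{"dx": 0,"dy": 0,"dz": 0,"ax": 0,"ay": 0,"az": 0},{"dx": 0,"dy": 0,"dz": 0,"ax": 0,"ay": 0,"az": 0},{"dx": 0,"dy": 0,"dz": 0,"ax": 0,"ay": 0,"az": 0},{"dx": 0,"dy": 0,"dz": 0,"ax": 0,"ay": 0,"az": 0},{"dx": 0,"dy": 0,"dz": 0,"ax": 0,"ay": 0,"az": 0}])

```text
time_s: 21.57
ee_pos: [0.4293, -0.125, 0.2526]
eef_rot: [-3.118, 0.714, 3.027]
force: [-0.4, 0.7, 0.0]
grip_width: 0.0563
```

>>> play_rows(commands=[{"dx": 0,"dy": 0,"dz": 0,"ax": 0,"ay": 0,"az": 0},{"dx": 0,"dy": 0,"dz": 0,"ax": 0,"ay": 0,"az": 0},{"dx": 0,"dy": 0,"dz": 0,"ax": 0,"ay": 0,"az": 0},{"dx": 0,"dy": 0,"dz": 0,"ax": 0,"ay": 0,"az": 0},{"dx": 0,"dy": 0,"dz": 0,"ax": 0,"ay": 0,"az": 0}])

```text
time_s: 21.98
ee_pos: [0.4293, -0.1251, 0.2526]
eef_rot: [-3.118, 0.714, 3.027]
force: [0.9, 0.0, -0.1]
grip_width: 0.0562
```

>>> play_rows(commands=[{"dx": 0,"dy": 0,"dz": 0,"ax": 0,"ay": 0,"az": 0},{"dx": 0,"dy": 0,"dz": 0,"ax": 0,"ay": 0,"az": 0},{"dx": 0,"dy": 0,"dz": 0,"ax": 0,"ay": 0,"az": 0},{"dx": 0,"dy": 0,"dz": 0,"ax": 0,"ay": 0,"az": 0},{"dx": 0,"dy": 0,"dz": 0,"ax": 0,"ay": 0,"az": 0}])

```text
time_s: 22.4
ee_pos: [0.4293, -0.125, 0.2526]
eef_rot: [-3.118, 0.714, 3.027]
force: [-0.6, -0.1, -0.8]
grip_width: 0.0561
```

>>> play_rows(commands=[{"dx": 0,"dy": 0,"dz": 0,"ax": 0,"ay": 0,"az": 0},{"dx": 0,"dy": 0,"dz": 0,"ax": 0,"ay": 0,"az": 0},{"dx": 0,"dy": 0,"dz": 0,"ax": 0,"ay": 0,"az": 0},{"dx": 0,"dy": 0,"dz": 0,"ax": 0,"ay": 0,"az": 0},{"dx": 0,"dy": 0,"dz": 0,"ax": 0,"ay": 0,"az": 0}])

```text
time_s: 22.82
ee_pos: [0.4293, -0.125, 0.2526]
eef_rot: [-3.118, 0.714, 3.027]
force: [-1.1, -0.2, -0.4]
grip_width: 0.0563
```

>>> play_rows(commands=[{"dx": 0,"dy": 0,"dz": 0,"ax": 0,"ay": 0,"az": 0},{"dx": 0,"dy": 0,"dz": 0,"ax": 0,"ay": 0,"az": 0},{"dx": 0,"dy": 0,"dz": 0,"ax": 0,"ay": 0,"az": 0},{"dx": 0,"dy": 0,"dz": 0,"ax": 0,"ay": 0,"az": 0},{"dx": 0,"dy": 0,"dz": 0,"ax": 0,"ay": 0,"az": 0}])

```text
time_s: 23.23
ee_pos: [0.4293, -0.125, 0.2526]
eef_rot: [-3.118, 0.714, 3.027]
force: [-0.5, -0.2, 0.1]
grip_width: 0.0567
```

```bash
python3 - <<'E'
from fit import *
s0=cv2.imread('pics/side0.png')[:,:,::-1].astype(int)
fr=[]
for i in range(20):
    a=viewer.camera('side').astype(int); d=(np.abs(a-s0).max(2)>45)[140:175,318:352]
    # new brown handle pixels in the opening
    br=((a[...,0]-a[...,2]>60)&(a[...,0]<170))[140:180,318:352]; ys,xs=np.nonzero(br)
    fr.append((br.sum(),round(xs.mean()+318,1) if len(xs) else None,round(ys.mean()+140,1) if len(ys) else None))
print(fr);o=log()
E
```

```text
[(np.int64(138), np.float64(348.2), np.float64(164.7)), (np.int64(143), np.float64(347.5), np.float64(164.8)), (np.int64(144), np.float64(346.1), np.float64(164.4)), (np.int64(138), np.float64(344.8), np.float64(163.5)), (np.int64(132), np.float64(343.1), np.float64(162.6)), (np.int64(119), np.float64(341.8), np.float64(161.8)), (np.int64(103), np.float64(340.8), np.float64(161.1)), (np.int64(94), np.float64(340.1), np.float64(160.9)), (np.int64(88), np.float64(340.2), np.float64(160.4)), (np.int64(94), np.float64(340.9), np.float64(160.4)), (np.int64(98), np.float64(342.3), np.float64(160.5)), (np.int64(111), np.float64(343.5), np.float64(160.7)), (np.int64(125), np.float64(345.0), np.float64(161.2)), (np.int64(133), np.float64(346.1), np.float64(162.2)), (np.int64(132), np.float64(347.2), np.float64(163.1)), (np.int64(137), np.float64(348.0), np.float64(164.3)), (np.int64(140), np.float64(348.0), np.float64(164.6)), (np.int64(140), np.float64(347.4), np.float64(164.7)), (np.int64(134), np.float64(346.5), np.float64(164.5)), (np.int64(147), np.float64(345.0), np.float64(164.0))]
{'time_s': 24.233, 'qpos': [-0.498, -0.338, 2.207, 0.392, 0.626, -2.189], 'ee_pos': [0.429, -0.125, 0.253], 'eef_rot': [-3.118, 0.714, 3.027], 'force': [0.712, 0.047, 0.861], 'moment': [0.094, 0.169, -0.018], 'grip_width': 0.056}
```

```bash
python3 -c "
from station import workorder
print(workorder.hand_in())"
```

```text
the job is handed in; nothing more can be done
None
```

The brown-handled ring gauge now hangs on the middle hook, and I handed the job in at about 24 s on the robot's clock. It was still swinging steadily at that point, which the task allows.

- **Getting in:** I gripped the handle with the tool tilted 30° and took the gauge in under the lip leaning about 45°.
- **Feeling for the hook:** With the ring over the hook's end, I lowered it in small steps. The vertical force then rose from about -1.7 N to +1.0 N, so the ring was bearing on the shank with about 2.7 N.
- **Letting go:** I turned the handle down about that contact to a 19° lean, opened the fingers and backed straight out.

**Last checks:**
- **Hanging:** The last pictures show the ring on the hook behind its upturned end, and the handle swinging freely with a period of about 0.75 s.
- **Gripper:** It stands clear of the cupboard and holds nothing.
- **Forces:** The wrist force readings taken after each move never passed about 3 N; nothing between them was seen.
- **Other objects:** I checked these only by eye. The ones in the last crops looked undisturbed; the glue bottle, sander, doll and chisel were not in them.

**Disagreements:** The top camera put the held ring 4 to 5 mm nearer the robot than I had calculated. For the hook's height, the first side and top estimate was 0.275 m at its end. The wrist camera gave 0.292 m, and the touch agreed with the wrist camera.

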